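Open the board test box and hold the lit magnifier over the board

TASK

Get the circuit board in the test box ready for a visual check: swing the clear cover all the way open, bringing it gently onto its stop, and leave it there. Then draw the magnifier out of its charging stand, turn it level with its lamp side down and hold the lens centred about 10 cm above the board, clear of the box. Finish holding it still there - do not put it down - and leave everything else on the desk where it is.

Things in the scene. Friction and masses are not known exactly. Their poses are not given: they have to be found in the camera images.
- fixture: Grey board test box fixed to the desk, 160 deep (x) x 220 wide (y) x 70 high, open on top under a clear hinged cover. Origin: centre of its underside; x points from its front (the side with the red pull bar) to its rear (hinge), y along the hinge, z up. The desk is at height 0.
- cover (a joint): Clear cover (aluminium frame 10 thick, 220 wide, clear pane, 0.35 kg) hinged along the rear top edge of the box. 0 = shut, lying level on the box; grows as the front edge is lifted and swung up and back; 1.76 rad = fully open on its rubber stop, leaning a little past upright. Stiff friction hinge: it stays wherever it is left (about 2 to 5 N at the pull bar moves it).
- cover_handle (a point): Middle of the cover's red pull bar: round, 10 thick, 100 long, parallel to the hinge, 35 in front of the cover's front edge on two end posts (free gap 30). Shut, it is 75 high. At joint value q it stands 201*cos(q) in front of the hinge line (box -x) and 201*sin(q) above it. The bar may turn between the fingers.
- cover_hinge (a point): Fixed point on the hinge line of the cover, mid-width, 83 behind the box's centre and 75 above the desk.
- board_centre (a point): Centre of the upper face of the green circuit board (90 x 130) in the box, 39.5 above the desk, straight above the box's origin. The rim of the box is 30 above the board.
- cradle: White charging stand fixed to the desk, base 130 x 94 x 16, its socket leaning 40 deg from upright towards the stand's +x. The magnifier stands in it foot first, lens up. Origin under the base; x: direction of lean, z up. Socket 46 deep, walls up to 22 from its axis sideways; past its mouth only a rib 16 wide backs the handle's underside, up to 95 from the handle's foot.
- magnifier: Lit magnifier, ~0.24 kg: blue flat-sided handle 120 long, 28 wide (y), 20 thick (z), then a round lens frame 90 across, 12 thick. Origin on the handle's axis 90 from the foot, 30 from its lens end: the centre of mass, grip here across y. x: towards the lens; z: lens normal away from the lamps. In the stand x points 50 deg above level, over the stand's +x; it comes out only along its own x.
- magnifier_lens (a point): Centre of the lens, 85 from the magnifier's origin along its x.
- lamp: Bystander: glass bulb upright in a white lampholder, 68 across, 129 high. Origin under its foot.
- pen_tin: Bystander: tin with pens, 72 across, 150 high with the pens. Origin under its foot.
- multimeter: Bystander: orange and black handheld meter lying on its back, 80 x 160 x 43. Origin under its middle.
- screwdriver: Bystander: yellow-handled screwdriver lying on the desk, 200 long, handle 26 across.
- notebook: Bystander: black pocket notebook, 109 x 152 x 20. Origin under its middle.
- parts_tray: Bystander: blue tray of small parts, 100 x 150 x 32. Origin under its middle.

How it is judged:
By the outcome, as a careful person would: the job done as asked, in the order asked, and still so for the second after the job is handed in, while the arm keeps its last pose, push and grip.
It also fails if it takes over 64 s, if anything falls off the work surface, if the arm or the gripper's body presses on something with over 40 N, if the wrist force passes 120 N, or if a joint passes its speed limit or range.

ROBOT

A 6-joint arm with a two-finger parallel gripper is mounted at the origin on the work surface. World frame = base frame: x ahead of the robot, y to its left, z up, the work surface at z = 0. Lengths are in m, angles in degrees, forces in N, time in s.
With the tool pointing down it reaches from about 0.4 to 0.825 m from the base axis. Payload 7 kg.
Tool frame: the origin (TCP) lies at the centre of the arm's flange, where the gripper is bolted on; the fingertips stand 178 mm ahead of it and the grasp point (between the pads) lies 159 mm ahead of it; x points along the fingers, y is the direction in which the jaws open and shut, and the axes are right-handed (so a half turn about x gives the same grasp; the last joint's range is limited). The gripper opens to 88 mm and grips with 3 to 60 N. Pads are 19 mm wide; open, the fingers measure 130 mm over their backs; the gripper's body (78 mm by 193 mm) begins 47 mm behind the grasp point.
Start: joints at [-52.076, 20.546, 0.682, 0, -70.136, -16.507], TCP at [0.246, -0.628, 0.405] pointing down, gripper open.
Joint ranges: [-176.03, 176.03], [-82.01, 121.73], [-58.28, 71.71], [-173.87, 95.51], [-174.79, -0.11], [-173.66, 173.66]. Speed limits (degrees/s): [136.94, 136.94, 172.46, 180, 180, 180].

INTERFACE

Orientations are given as [roll, pitch, yaw] about the fixed x, y, z axes, in that order (R = Rz(yaw) Ry(pitch) Rx(roll)).
In Python, from plant import ctrl gives the robot as it stands. The module is installed in compiled form; this text tells all that it offers.
- The arm moves only by the shell command python3 -m inch 'ROWS'. ROWS is JSON, one flat list of numbers, 7 for each row, row after row: the shift along the tool's x, y, z in m, then the turn, a rotation vector about the tool's x, y, z in degrees, then the finger opening in m, from 0 to 0.0876. In form: [dx, dy, dz, rx, ry, rz, hand, dx, dy, dz, rx, ry, rz, hand, ...]. A call has 1 to 20 rows; each row shifts and turns the pose as measured when the row begins, along the tool's axes as they then stand; what a row does not reach is not made up. A row lasts 1/8 s, in which the tool goes at most 62.5 mm and 10.7 degrees, less where a joint would pass 70% of its speed; a pose out of reach is approached as far as the arm can. A call with a gripper value outside its range is refused whole. The fingers move at their own pace and stop on an object; the grip force is fixed at half the most. Time passes only in rows, so rows that do not move let the fingers close. It gives the time, the measured TCP pose, the force and the opening at its end, in the units of the state.
- ctrl.get_obs(): the state, without advancing time (a new reading comes with each control period).
- ctrl.snapshot(name): name is "scene" or "top" or "wrist"; returns a dict with "color" (480x640x3 uint8, red, green, blue), "depth" (480x640 float32, m along the optical axis (not along the pixel's ray), 0 where there is no reading), "K" (3x3 intrinsics, pixels), "k1" (the pictures are not rectified: a ray, as slopes to the right and down, at radius r is drawn at 1 + k1 r^2 times it, then the intrinsics apply), "position" and "attitude" of the camera in the world; the wrist camera has in their place "hand_eye" (4x4, takes a point from camera to tool coordinates, whose origin is the TCP and whose axes are the tool frame's). Camera axes: x right, y up, looking along -z (the intrinsics and any distortion apply to the point x, -y, -z); pixel columns grow to the right and rows downward; lengths in m; the calibration is good to about 2 mm. A picture is of the moment at which its call begins: read the wrist's pose just before it.
- ctrl.close_job(): hands the job in, once; it reports no verdict.
The state is a dict: "clock": time; "joint_pos": joint angles; "qvel": joint speeds; "tau": joint torques, N m; "tool_pos": TCP position; "orientation": TCP orientation; "force": force on the tool from outside, world axes, zero at the start; "moment": the same for the moment, N m; "opening": finger opening in m.
Only numpy, scipy, OpenCV 4.12 (cv2) and the standard library are available. Lean on these libraries where they do the work, as an engineer would, in place of code of your own. Each camera call takes 0.05 s, during which the arm holds its last target.

## Working session

There is one attempt and no reset: what is moved stays moved. The work goes in short steps, Python scripts to look and compute and a shell command to move; the robot and the scene stay as the last step left them, time stands still between calls to the robot, and variables do not carry over. Pictures are saved under pics/ and viewed, and the job is handed in when it is done.

```bash
mkdir -p pics; ls; cat > look.py <<'E'
import numpy as np,cv2,pickle,sys
from plant import ctrl
def snap(name,tag):
    o=ctrl.get_obs(); s=ctrl.snapshot(name); s['obs']=o
    pickle.dump(s,open(f'pics/{tag}.pkl','wb')); cv2.imwrite(f'pics/{tag}.png',s['color'][:,:,::-1]); return s
E
python3 - <<'E'
from look import *
print(ctrl.get_obs())
for n in ['scene','top','wrist']:
    s=snap(n,n+'0'); print({k:s[k] for k in s if k not in('color','depth','obs')})
E
```

```text
pics
{'clock': 0.0, 'joint_pos': array([-5.20740285e+01,  2.05932954e+01,  6.34731584e-01, -2.09799522e-02,
       -7.01381984e+01, -1.65075368e+01]), 'qvel': array([ 0.00075596, -0.08544287, -0.05527415, -0.00680346,  0.00932305,
        0.02470477]), 'tau': array([-7.79694947e-04, -5.82713628e+01,  2.93061000e+01,  6.99689358e+00,
        6.90556102e-03, -1.58776083e-04]), 'tool_pos': array([ 0.24643315, -0.62820057,  0.40370602]), 'orientation': array([ 94.98867821,  89.90124766, 116.3999682 ]), 'force': array([ 0.02240272, -0.69827761,  0.21446098]), 'moment': array([ 0.0192338 , -0.00405306, -0.04799037]), 'opening': 0.08753428347186296}
{'K': array([[570.72212874,   0.        , 325.36509575],
       [  0.        , 570.72212874, 236.29525101],
       [  0.        ,   0.        ,   1.        ]]), 'k1': -0.13088802013892842, 'position': array([1.46735237, 0.19155057, 1.18495943]), 'attitude': array([ 41.4130753 ,   0.73249626, 100.31884895])}
{'K': array([[563.21625148,   0.        , 317.72756223],
       [  0.        , 563.21625148, 242.81962247],
       [  0.        ,   0.        ,   1.        ]]), 'k1': 0.050974698988165854, 'position': array([ 0.19582832, -0.01537107,  1.67577058]), 'attitude': array([ 12.37220926,   0.32896495, -90.79865325])}
{'K': array([[387.72392515,   0.        , 322.16827542],
       [  0.        , 387.72392515, 246.8822736 ],
       [  0.        ,   0.        ,   1.        ]]), 'k1': -0.01825906257881718, 'hand_eye': array([[ 1.34017775e-03,  2.77261449e-01, -9.60793575e-01,
         2.01732502e-02],
       [ 9.99998846e-01, -1.05948624e-03,  1.08912210e-03,
         6.04197025e-04],
       [-7.15976005e-04, -9.60793925e-01, -2.77262549e-01,
        -7.43933902e-02],
       [ 0.00000000e+00,  0.00000000e+00,  0.00000000e+00,
         1.00000000e+00]])}
```

View pics/scene0.png

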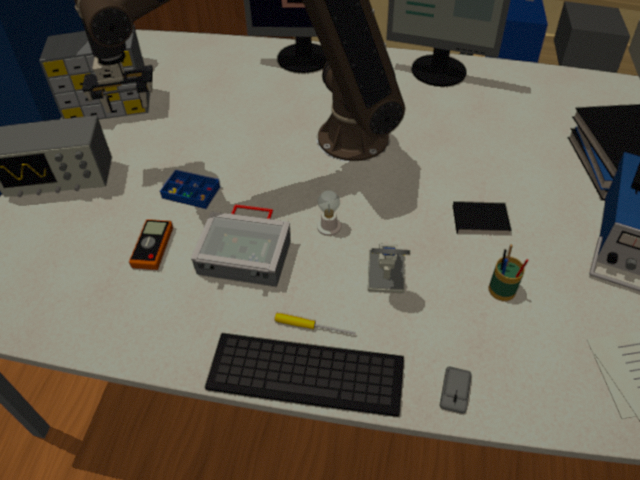

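View pics/top0.png

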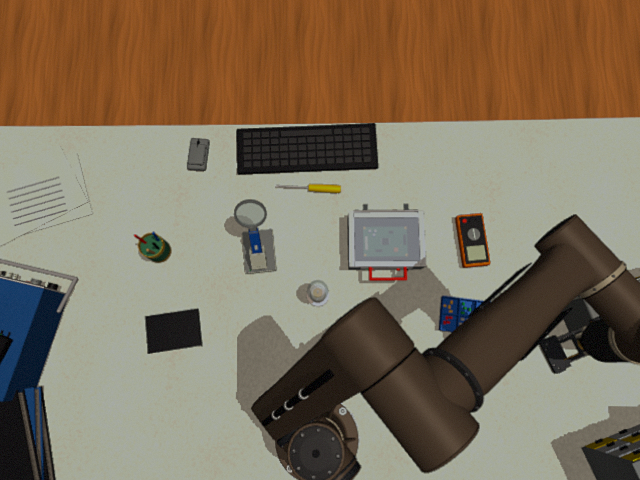

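View pics/wrist0.png

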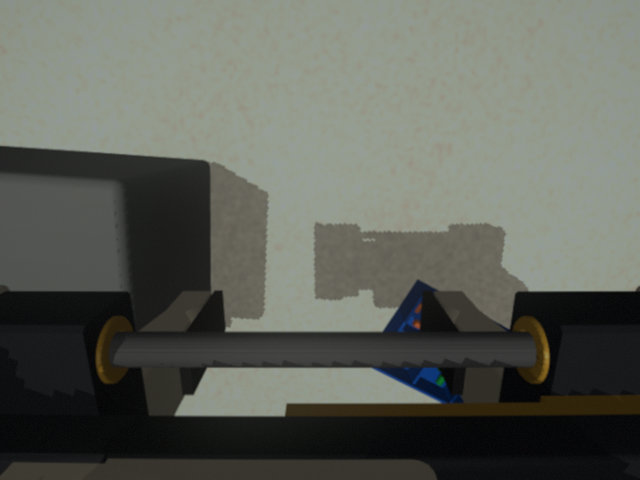

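The top picture shows the box at about (386,240) with its red bar on the robot side at (388,274). The stand is at (257,255), with the lens at (250,213) leaning away from the robot. The lamp is at (317,292), the tray at (460,313) and the meter at (473,240).

```bash
python3 - <<'E'
from look import *
for t,(u0,v0,u1,v1),k in [('top0',(330,195,450,285),6),('top0',(220,190,340,310),5),('scene0',(180,190,300,290),6),('scene0',(310,180,430,300),5)]:
    im=cv2.imread(f'pics/{t}.png')[v0:v1,u0:u1]
    im=cv2.resize(im,None,fx=k,fy=k,interpolation=cv2.INTER_CUBIC)
    for i in range(0,u1-u0,10):
        cv2.putText(im,str(u0+i),(i*k,8),0,.3,(0,0,255)); cv2.line(im,(i*k,8),(i*k,14),(0,0,255))
    for i in range(10,v1-v0,10): cv2.putText(im,str(v0+i),(0,i*k),0,.3,(0,0,255))
    cv2.imwrite(f'pics/c_{t}_{u0}.png',im)
E
```

```text
(no output)
```

View pics/c_top0_330.png

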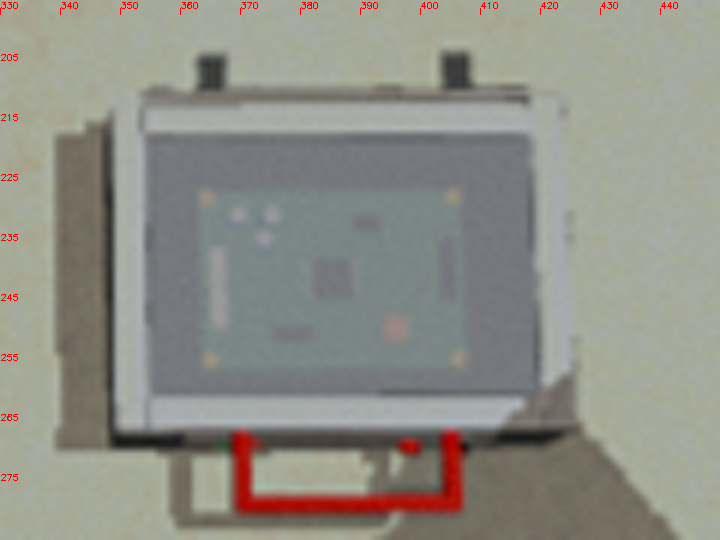

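View pics/c_top0_220.png

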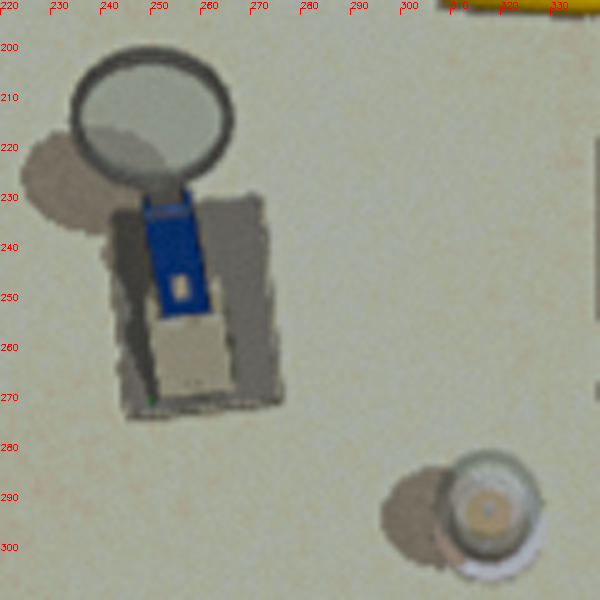

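View pics/c_scene0_180.png

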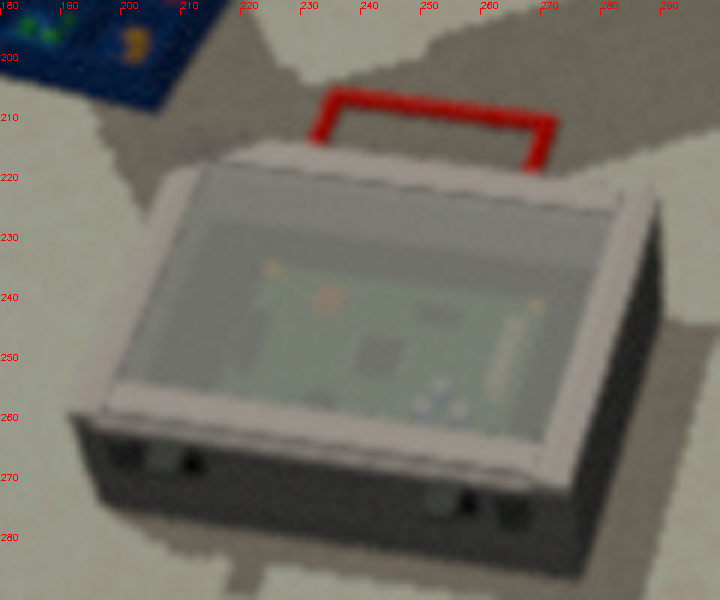

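View pics/c_scene0_310.png

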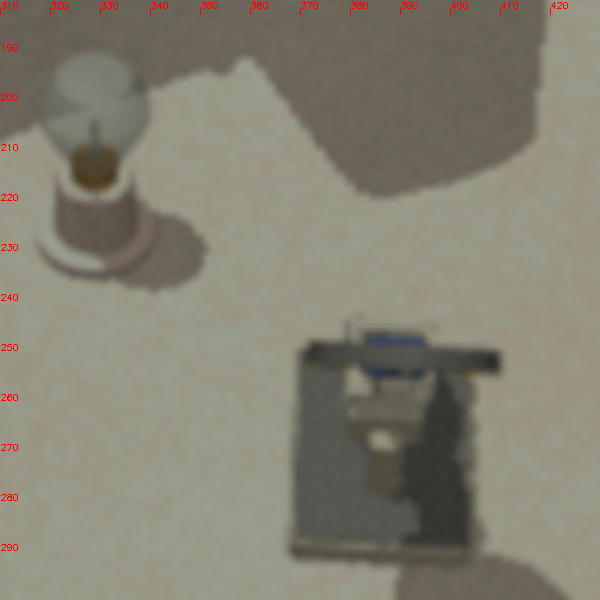

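```bash
cat >> look.py <<'E'
from scipy.spatial.transform import Rotation as R
def rpy(a): return R.from_euler('xyz',a,degrees=True).as_matrix()
def campose(s):
    if 'hand_eye' in s:
        o=s['obs'];T=np.eye(4);T[:3,:3]=rpy(o['orientation']);T[:3,3]=o['tool_pos'];T=T@s['hand_eye'];return T[:3,:3],T[:3,3]
    return rpy(s['attitude']),np.array(s['position'])
def ray(s,uv):
    K=s['K'];d=np.array([(uv[0]-K[0,2])/K[0,0],(uv[1]-K[1,2])/K[1,1]]);p=d.copy()
    for _ in range(20): p=d/(1+s['k1']*(p@p))
    Rc,c=campose(s);return c,Rc@np.array([p[0],-p[1],-1])
def atz(s,uv,z):
    c,d=ray(s,uv);return c+d*(z-c[2])/d[2]
def dep(s,uv):
    c,d=ray(s,uv);return c+d*float(s['depth'][int(round(uv[1])),int(round(uv[0]))])
def tri(*su):
    A=np.zeros((3,3));b=np.zeros(3)
    for s,uv in su:
        c,d=ray(s,uv);d/=np.linalg.norm(d);P=np.eye(3)-np.outer(d,d);A+=P;b+=P@c
    return np.linalg.solve(A,b)
def proj(s,p):
    Rc,c=campose(s);q=Rc.T@(np.asarray(p)-c);x=np.array([q[0],-q[1]])/-q[2];x=x*(1+s['k1']*(x@x));return s['K'][:2,:2]@x+s['K'][:2,2]
def load(t): return pickle.load(open(f'pics/{t}.pkl','rb'))
E
python3 - <<'E'
from look import *
np.set_printoptions(precision=4,suppress=True)
t=load('top0');s=load('scene0')
print('bar top',atz(t,(370.5,278.7),.075),atz(t,(405.8,278.3),.075), dep(t,(388,278)))
print('bar scene',atz(s,(234.5,205.5),.075),atz(s,(271.5,210.5),.075))
for uv in [(364.5,227.8),(405.3,227.8),(365,255),(406.5,254.8)]: print('board',atz(t,uv,.0395))
for uv in [(225.3,235.5),(269.5,241)]: print('boardS',atz(s,uv,.0395),dep(s,uv))
for uv in [(242,231.6),(272.4,229),(276.6,270.4),(245.4,272.8)]: print('cradle',atz(t,uv,.016))
for uv in [(369.5,289),(402.5,290.5)]: print('cradleS',atz(s,uv,.016))
for uv in [(250.4,213.4),(255,235),(257,240),(256,246),(258,265)]: print('mag',dep(t,uv))
for uv in [(390,250),(375,251),(400,252),(385,260)]: print('magS',dep(s,uv))
for uv in [(317,292),(473,240),(460,313),(153,247),(173,331)]: print('oth',dep(t,uv))
E
```

```text
bar top [ 0.4395 -0.1609  0.075 ] [ 0.4392 -0.2618  0.075 ] [ 0.4397 -0.2101  0.0822]
bar scene [ 0.4377 -0.2636  0.075 ] [ 0.4395 -0.1584  0.075 ]
board [ 0.5987 -0.1514  0.0395]
board [ 0.5968 -0.273   0.0395]
board [ 0.5159 -0.1503  0.0395]
board [ 0.5146 -0.2727  0.0395]
boardS [ 0.5185 -0.2706  0.0395] [ 0.5539 -0.2534  0.0822]
boardS [ 0.5174 -0.1476  0.0395] [ 0.5531 -0.1349  0.0826]
cradle [0.5983 0.218  0.016 ]
cradle [0.605 0.126 0.016]
cradle [0.4776 0.113  0.016 ]
cradle [0.4718 0.206  0.016 ]
cradleS [0.6115 0.1339 0.016 ]
cradleS [0.6023 0.2167 0.016 ]
mag [0.6107 0.1731 0.1763]
mag [0.5593 0.1648 0.1338]
mag [0.5496 0.1614 0.113 ]
mag [0.5351 0.1657 0.0991]
mag [0.486  0.1632 0.065 ]
magS [0.6419 0.1747 0.213 ]
magS [0.6335 0.1411 0.1929]
magS [0.6364 0.1973 0.2041]
magS [0.5303 0.1625 0.0395]
oth [ 0.3968 -0.0073  0.126 ]
oth [ 0.5566 -0.4711  0.0386]
oth [ 0.3447 -0.426   0.0061]
oth [0.5418 0.4662 0.0757]
oth [0.3034 0.4116 0.0237]
```

```bash
cat >> look.py <<'E'
np.set_printoptions(precision=4,suppress=True)
def delta(pt,Rt):
    """shift of the TCP in tool axes and rotvec (tool) from the present pose to target TCP pt, Rt"""
    o=ctrl.get_obs();Rc=rpy(o['orientation']);
    return Rc.T@(np.array(pt)-o['tool_pos']), R.from_matrix(Rc.T@Rt).as_rotvec(degrees=True)
def Rtool(d,y):
    d=np.array(d,float)/np.linalg.norm(d);y=np.array(y,float);y-=d*(d@y);y/=np.linalg.norm(y);return np.column_stack([d,y,np.cross(d,y)])
E
python3 - <<'E'
from look import *
t=load('top0');s=load('scene0')
print(rpy(ctrl.get_obs()['orientation']))
print(tri((t,(250.4,213.4)),(s,(390.2,252))))
a=np.deg2rad(-.7)
for sg in (1,-1):
    Rt=Rtool([0,0,-1],[sg*np.cos(a),sg*np.sin(a),0])
    print(delta([.4385,-.2105,.40],Rt))
E
```

```text
[[-0.0006 -0.3651  0.931 ]
 [ 0.0011  0.931   0.3651]
 [-1.      0.0013 -0.0001]]
[0.6121 0.1744 0.1708]
(array([0.0043, 0.3188, 0.3313]), array([112.1109,  -0.075 ,  -0.0416]))
(array([0.0043, 0.3188, 0.3313]), array([-67.8891,   0.0375,  -0.0675]))
```

```bash
python3 -m inch '[0,0,0,-9.7,0,0,0.02, 0,0,0,-9.7,0,0,0.02, 0,0,0,-9.7,0,0,0.02, 0,0,0,-9.7,0,0,0.02, 0,0,0,-9.7,0,0,0.02, 0,0,0,-9.7,0,0,0.02, 0,0,0,-9.7,0,0,0.02, 0,-0.024,0.052,0,0,0,0.02, 0,-0.024,0.052,0,0,0,0.02, 0,-0.024,0.052,0,0,0,0.02, 0,-0.024,0.052,0,0,0,0.02, 0,-0.024,0.052,0,0,0,0.02, 0,-0.024,0.052,0,0,0,0.02, 0,-0.024,0.052,0,0,0,0.02, 0,-0.024,0.052,0,0,0,0.02]'
python3 - <<'E'
from look import *
s=snap('wrist','w1');a=np.deg2rad(-.7)
Rt=Rtool([0,0,-1],[-np.cos(a),-np.sin(a),0]);print(delta([.4385,-.2105,.40],Rt),ctrl.get_obs()['joint_pos'])
E
```

```text
clock: 2.02
tool_pos: [0.4298, -0.1974, 0.4002]
orientation: [28.8, 89.4, 120.1]
force: [1.4, -0.9, -0.7]
opening: 0.0201
(array([ 0.0002, -0.0062, -0.0175]), array([ 2.1024,  0.5638, -0.1902])) [ -0.4462   1.5062 -23.783   -0.6196 -64.9101   2.1123]
```

View pics/w1.png

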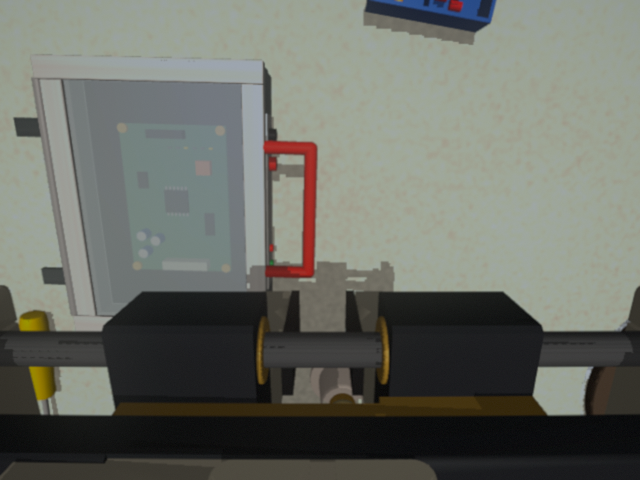

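Wrist view: the red bar runs from (310,147) to (310,272), the cover's front edge is near column 268, and the fingers are at the bottom with a 20 mm gap at columns 298-347.

```bash
python3 - <<'E'
from look import *
s=load('w1')
im=s['color'][120:300,230:350,::-1]; cv2.imwrite('pics/w1c.png',cv2.resize(im,None,fx=4,fy=3.3*1.0,interpolation=cv2.INTER_CUBIC))
c=s['color'].astype(int)
for v in range(155,270,15):
    r=c[v,285:330]; m=np.where((r[:,0]>90)&(r[:,1]<60))[0]+285
    u=m.mean() if len(m) else 0
    print(v,m.min(),m.max(),atz(s,(u,v),.075),dep(s,(u,v)))
print(atz(s,(268,200),.08))
E
```

```text
155 305 315 [ 0.4391 -0.2542  0.075 ] [ 0.4389 -0.2545  0.0808]
170 305 315 [ 0.4389 -0.2429  0.075 ] [ 0.4388 -0.2434  0.0805]
185 305 315 [ 0.4388 -0.2313  0.075 ] [ 0.4386 -0.232   0.0806]
200 304 314 [ 0.4394 -0.2195  0.075 ] [ 0.4392 -0.2207  0.0824]
215 304 314 [ 0.4392 -0.2074  0.075 ] [ 0.4391 -0.2087  0.0815]
230 304 313 [ 0.4395 -0.195   0.075 ] [ 0.4393 -0.1965  0.0809]
245 303 313 [ 0.4397 -0.1824  0.075 ] [ 0.4395 -0.1843  0.0815]
260 303 313 [ 0.4396 -0.1695  0.075 ] [ 0.4394 -0.1715  0.0811]
[ 0.4711 -0.2196  0.08  ]
```

View pics/w1c.png

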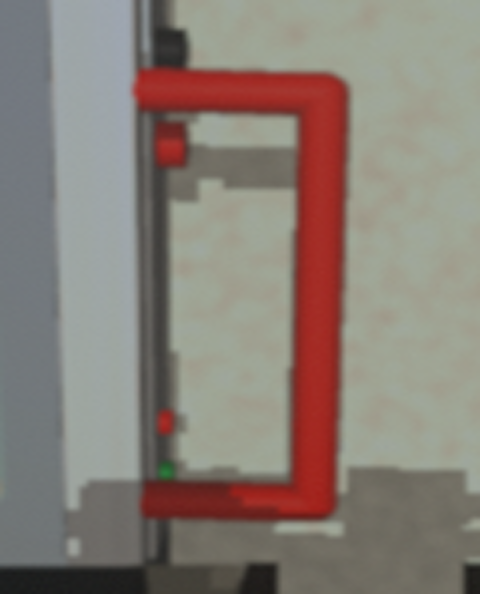

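```bash
python3 -m inch '[0,-0.007,-0.014,2.1,0.5,0,0.018, 0.03,-0.001,0,0,0,0,0.018, 0.03,0,0,0,0,0,0.018, 0.03,0,0,0,0,0,0.018, 0,0,0,0,0,0,0.018]'
python3 - <<'E'
from look import *
s=snap('wrist','w2');a=np.deg2rad(-.5)
Rt=Rtool([0,0,-1],[-np.cos(a),-np.sin(a),0]);print(delta([.4392,-.211,.238],Rt),ctrl.get_obs()['joint_pos'],ctrl.get_obs()['tool_pos'])
E
```

```text
clock: 2.7
tool_pos: [0.4415, -0.2091, 0.3082]
orientation: [109.1, 89.9, -161.8]
force: [0.5, 0.4, 0.1]
opening: 0.0178
(array([ 0.0716,  0.003 , -0.0018]), array([-0.3718, -0.0767,  0.0132])) [ -2.1987   8.0423 -29.9218   0.0969 -52.0207   1.2673] [ 0.4422 -0.2092  0.3096]
```

View pics/w2.png

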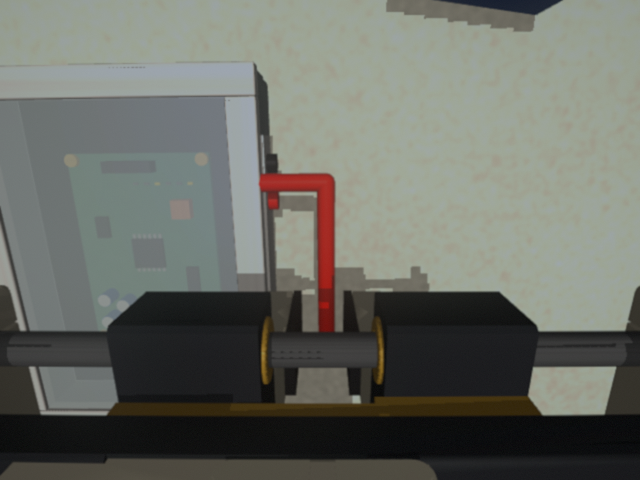

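The bar (columns 318-333) runs between the finger tips (298 and 347). I'll shift 3 mm towards the robot and descend.

```bash
python3 -m inch '[0.015,0.003,-0.001,-0.3,0,0,0.018, 0.015,0,0,0,0,0,0.018, 0.015,0,0,0,0,0,0.018, 0.012,0,0,0,0,0,0.018,0,0,0,0,0,0,0.018]'
python3 - <<'E'
from look import *
s=snap('wrist','w3');a=np.deg2rad(-.5)
Rt=Rtool([0,0,-1],[-np.cos(a),-np.sin(a),0]);print(delta([.4392,-.211,.238],Rt),ctrl.get_obs()['tool_pos'],ctrl.get_obs()['force'])
E
```

```text
clock: 3.38
tool_pos: [0.4402, -0.2123, 0.2536]
orientation: [-108.7, 89.6, -19.3]
force: [1.7, -0.0, 0.1]
opening: 0.0183
(array([0.0161, 0.0014, 0.0013]), array([-0.1594, -0.1521,  0.4658])) [ 0.4405 -0.2123  0.2541] [ 1.529  -0.6174  0.5462]
```

View pics/w3.png

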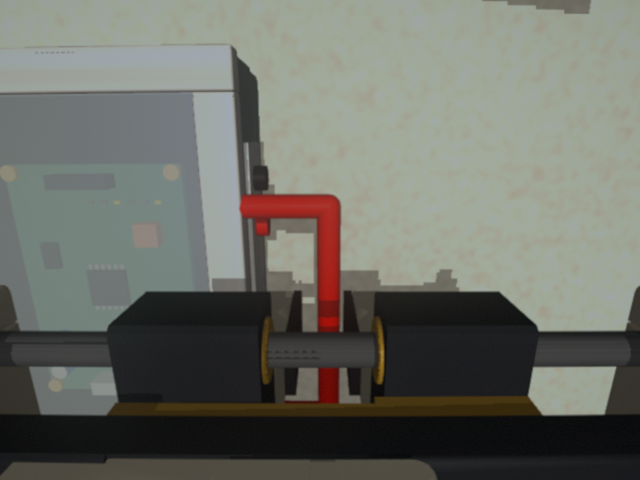

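The bar (317-340) lies between the fingers, slightly towards the robot-side finger. I'll finish the descent and close.

```bash
python3 -m inch '[0.008,0.002,0.001,0,0,0.4,0.018, 0.008,0.0,0,0,0,0,0.018, 0,0,0,0,0,0,0.018,0,0,0,0,0,0,0, 0,0,0,0,0,0,0, 0,0,0,0,0,0,0, 0,0,0,0,0,0,0]'
python3 - <<'E'
from look import *
s=snap('wrist','w4');o=ctrl.get_obs();print(o['tool_pos'],o['force'],o['opening'],rpy(o['orientation']))
E
```

```text
clock: 4.3
tool_pos: [0.4386, -0.2113, 0.238]
orientation: [-145.1, 89.8, -55.7]
force: [0.2, -0.6, -2.1]
opening: 0.0086
[ 0.4386 -0.2113  0.238 ] [-0.3839  0.2857 -2.4557] 0.008828325070983481 [[ 0.002  -0.9999  0.0113]
 [-0.0028  0.0113  0.9999]
 [-1.     -0.002  -0.0028]]
```

View pics/w4.png

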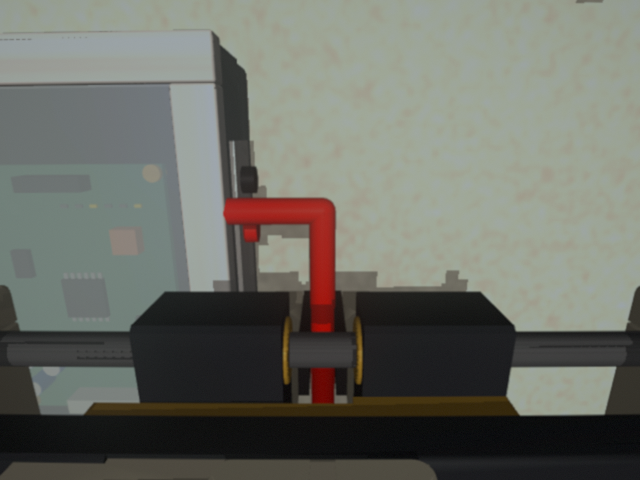

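```bash
python3 -m inch '[-0.014,-0.0005,0,0,0,0,0, -0.0139,-0.0015,0,0,0,0,0, -0.0138,-0.0022,0,0,0,0,0, -0.0137,-0.003,0,0,0,0,0]'
cat > q.py <<'E'
from look import *
o=ctrl.get_obs();p=o['tool_pos']
# hinge relative to grip start; pos of bar along arc
H=np.array([.4386+.201,.238]);v=np.array([H[0]-p[0],p[2]-H[1]])
print('q',np.rad2deg(np.arctan2(v[1],v[0])),'r',np.hypot(*v),'y',p[1],'F',o['force'],'M',o['moment'],'op',o['opening'])
E
python3 q.py
```

```text
clock: 4.85
tool_pos: [0.4471, -0.2112, 0.2973]
orientation: [-123.4, 89.7, -34.1]
force: [6.4, -1.1, -7.5]
opening: 0.0089
q 17.13219669410514 r 0.20143280355306079 y -0.21124660022253594 F [ 6.4097 -1.119  -7.5485] M [-0.611  -1.9754  0.0156] op 0.008897257508191423
```

```bash
python3 -m inch '[-0.0132,-0.005,0,0,0,0,0, -0.0129,-0.0055,0,0,0,0,0, -0.0125,-0.0063,0,0,0,0,0, -0.012,-0.007,0,0,0,0,0,-0.0116,-0.008,0,0,0,0,0]';python3 q.py
```

```text
clock: 5.48
tool_pos: [0.4811, -0.2115, 0.3648]
orientation: [-109.9, 89.4, -20.5]
force: [6.8, -3.5, -10.5]
opening: 0.0091
q 38.657738207978866 r 0.20299865621883104 y -0.2114653886241971 F [  6.7559  -3.4538 -10.5266] M [-1.3117 -1.9924  0.0204] op 0.009124468266543643
```

```bash
python3 -m inch '[-0.0102,-0.0096,0,0,0,0,0, -0.0096,-0.0103,0,0,0,0,0, -0.0088,-0.011,0,0,0,0,0, -0.008,-0.0115,0,0,0,0,0,-0.0072,-0.012,0,0,0,0,0]';python3 q.py
```

```text
clock: 6.1
tool_pos: [0.534, -0.2121, 0.4114]
orientation: [116.5, 89.7, -154.2]
force: [-5.4, -0.2, 0.6]
opening: 0.0088
q 58.668117032798236 r 0.20301930155479445 y -0.21212157390006361 F [-5.4158 -0.2107  0.6444] M [ 0.0477  2.2863 -0.0206] op 0.008827218217637404
```

```bash
python3 -m inch '[-0.0066,-0.0122,0,0,0,0,0, -0.0057,-0.0127,0,0,0,0,0, -0.0048,-0.013,0,0,0,0,0, -0.0038,-0.0134,0,0,0,0,0,-0.0029,-0.0136,0,0,0,0,0]';python3 q.py
```

```text
clock: 6.72
tool_pos: [0.6011, -0.2127, 0.4397]
orientation: [107.9, 89.5, -162.8]
force: [-2.3, 0.2, 1.4]
opening: 0.0089
q 79.19959647391596 r 0.20529485417474985 y -0.2126544303331455 F [-2.2945  0.2048  1.3669] M [0.293  1.7169 0.0203] op 0.008892667839038118
```

```bash
python3 -m inch '[-0.0005,-0.0111,0,0,0,0,0, 0,-0.0112,0,0,0,0,0, 0.0005,-0.0112,0,0,0,0,0, 0.0012,-0.011,0,0,0,0,0,0.002,-0.009,0,0,0,0,0]';python3 q.py
```

```text
clock: 7.35
tool_pos: [0.6603, -0.2129, 0.4412]
orientation: [-174.0, 89.7, -84.6]
force: [-2.0, 1.7, 5.1]
opening: 0.0091
q 95.80536562273412 r 0.20421653381263918 y -0.21291478793261734 F [-1.9923  1.7195  5.1264] M [0.6577 1.2492 0.0011] op 0.009146777782697969
```

```bash
python3 -m inch '[0.0004,-0.003,0,0,0,0,0, 0.0004,-0.003,0,0,0,0,0, 0.0004,-0.003,0,0,0,0,0, 0.0005,-0.003,0,0,0,0,0]';python3 q.py;python3 -m inch '[0.0005,-0.0015,0,0,0,0,0, 0.0003,-0.0015,0,0,0,0,0]';python3 q.py
```

```text
clock: 7.85
tool_pos: [0.6743, -0.213, 0.439]
orientation: [-169.2, 89.7, -79.7]
force: [-2.1, 0.3, 2.7]
opening: 0.009
q 99.7933449635427 r 0.20392337017968426 y -0.21300262776575649 F [-2.1442  0.3049  2.6563] M [ 0.3103  1.3225 -0.0057] op 0.009007889214408402
clock: 8.1
tool_pos: [0.6775, -0.213, 0.4383]
orientation: [-165.7, 89.7, -76.3]
force: [-7.1, 1.3, 5.8]
opening: 0.0089
q 100.72389092688539 r 0.20383875586045633 y -0.21303126955999785 F [-7.1422  1.326   5.7553] M [0.5102 2.7353 0.0036] op 0.008867430499875355
```

```bash
python3 -m inch '[0.0002,-0.0015,0,0,0,0,0, 0,0,0,0,0,0,0]';python3 q.py;python3 - <<'E'
from look import *
snap('scene','s2');snap('wrist','w5')
im=cv2.imread('pics/s2.png')[120:300,150:390];cv2.imwrite('pics/s2c.png',cv2.resize(im,None,fx=3,fy=3,interpolation=cv2.INTER_CUBIC))
E
```

```text
clock: 8.35
tool_pos: [0.678, -0.2131, 0.4383]
orientation: [158.9, 89.7, -111.7]
force: [0.2, 0.7, 1.4]
opening: 0.0089
q 100.84441212119484 r 0.20396218796267246 y -0.2130618433811483 F [0.1886 0.6861 1.4116] M [0.231  0.4455 0.0003] op 0.008882922261206076
```

View pics/s2c.png

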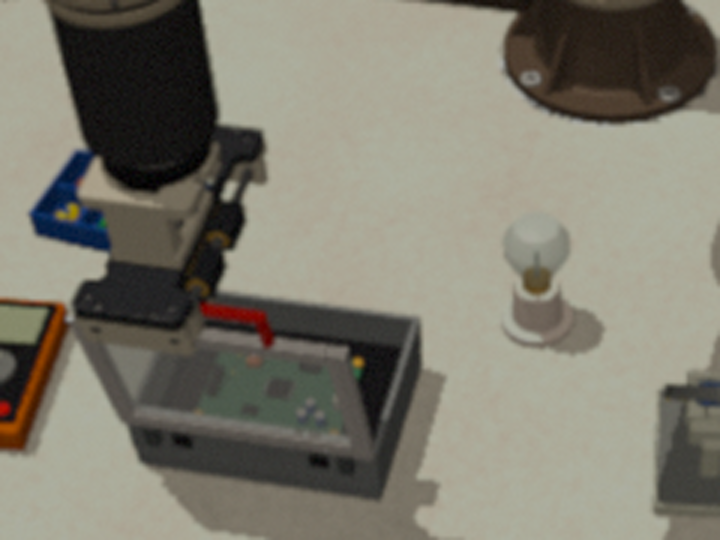

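View pics/w5.png

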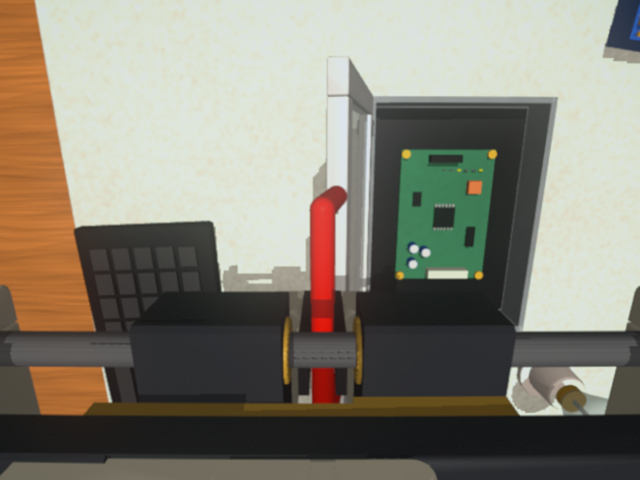

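The cover is upright and the bar is held at (322,250). The settled force is near zero, so I'll push a little further in small steps to feel for the stop.

```bash
for i in 1 2; do python3 -m inch '[0.0003,-0.002,0,0,0,0,0, 0.0003,-0.002,0,0,0,0,0]' >/dev/null;python3 q.py; done
```

```text
q 101.23401327000184 r 0.20415866283341952 y -0.2131513254609012 F [-11.439    2.2683   8.7167] M [ 1.1362  4.3793 -0.032 ] op 0.008992513309697685
q 101.57686027510508 r 0.20438180950590468 y -0.21321464472331841 F [-10.3877   2.4145   7.2692] M [1.0635 4.1377 0.0044] op 0.009368175565315724
```

Movement stalls at about 11 N, so the cover is on its stop. I'll relax, release and retreat upwards.

```bash
python3 -m inch '[0,0,0,0,0,0,0, 0,0,0,0,0,0,0.04, 0,0,0,0,0,0,0.04, 0,0,0,0,0,0,0.04, -0.01,0,0,0,0,0,0.04, -0.02,0,0,0,0,0,0.06, -0.04,0,0,0,0,0,0.06]'
python3 - <<'E'
from look import *
snap('wrist','w6')
s=snap('top','t6');cv2.imwrite('pics/t6c.png',cv2.resize(cv2.imread('pics/t6.png')[150:330,200:450],None,fx=3,fy=3))
E
```

```text
clock: 9.82
tool_pos: [0.6829, -0.2128, 0.5063]
orientation: [97.8, 88.8, -172.8]
force: [1.4, -0.3, 0.7]
opening: 0.0545
```

View pics/w6.png

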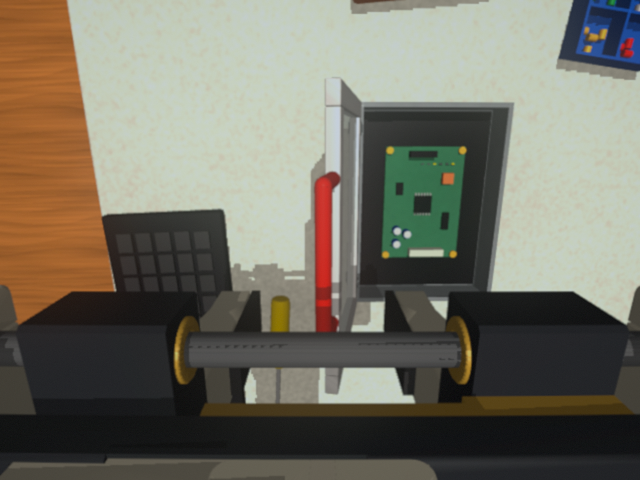

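View pics/t6c.png

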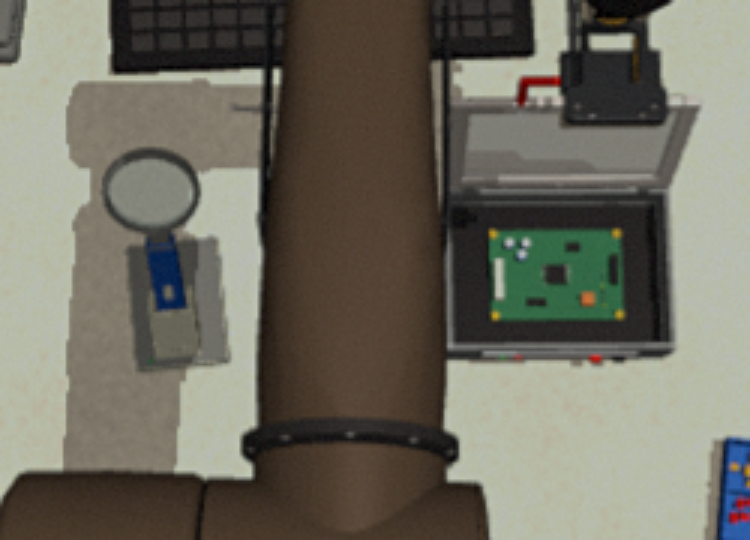

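```bash
python3 - <<'E'
from look import *
s=load('w6')
for v in (200,250,290): print(atz(s,(323,v),.2725),dep(s,(323,v)))
t=load('t6');print('board',[atz(t,uv,.0395)[:2] for uv in [(200+493/3,150+233/3),(200+617/3,150+233/3),(200+496/3,150+315/3),(200+620/3,150+315/3)]])
o=ctrl.get_obs();print(o['tool_pos'],o['joint_pos'])
# magnifier approach
a=np.deg2rad(5.5);e=np.deg2rad(50)
x=np.array([np.cos(e)*np.cos(a),np.cos(e)*np.sin(a),np.sin(e)]);y=np.array([-np.sin(a),np.cos(a),0]);z=np.cross(x,y)
org=np.array([.612,.174,.171])-.085*x;print('org',org,'z',z)
for sg in (1,-1):
    Rt=Rtool(-z,sg*y); print(sg,delta(org+z*(.159+.1),Rt),org+z*.259)
E
```

```text
[ 0.6776 -0.2532  0.2725] [ 0.6777 -0.2539  0.277 ]
[ 0.6779 -0.2243  0.2725] [ 0.6779 -0.2254  0.2766]
[ 0.6781 -0.1996  0.2725] [ 0.6782 -0.2013  0.2766]
board [array([ 0.5991, -0.1509]), array([ 0.5972, -0.2741]), array([ 0.5158, -0.1513]), array([ 0.514 , -0.2731])]
[ 0.6832 -0.2134  0.513 ] [ -1.7054  22.4123  17.0702   0.3323 -85.172    1.0724]
org [0.5576 0.1688 0.1059] z [-0.7625 -0.0734  0.6428]
1 (array([0.2415, 0.3247, 0.3611]), array([ 78.0932, -41.1583, -36.6295])) [0.3601 0.1497 0.2724]
-1 (array([0.2415, 0.3247, 0.3611]), array([-89.0548,  37.6239, -42.2757])) [0.3601 0.1497 0.2724]
```

```bash
cat > kin.py <<'E'
from look import *
from scipy.optimize import least_squares
import glob,itertools
def fk(J,P,s):
    r0,z0,lat,L1,L2,e,d6,off=P
    j=np.deg2rad(J);ph=j[2]-j[1]
    r=r0+L1*np.sin(j[1])+L2*np.cos(ph)-e*np.sin(ph); z=z0+L1*np.cos(j[1])+L2*np.sin(ph)+e*np.cos(ph)
    Rz=R.from_euler('z',j[0]).as_matrix()
    Rm=Rz@R.from_euler('y',-ph).as_matrix()@R.from_euler('x',s[0]*j[3]).as_matrix()@R.from_euler('y',-j[4]).as_matrix()@R.from_euler('x',s[1]*j[5]+off).as_matrix()
    return Rz@np.array([r,lat,z])+Rm[:,0]*d6,Rm
def data():
    D=[]
    for f in sorted(glob.glob('pics/*.pkl')):
        o=pickle.load(open(f,'rb'))['obs'];D.append((o['joint_pos'],o['tool_pos'],rpy(o['orientation'])))
    return D
def fit():
    D=data();best=None
    for s in itertools.product((1,-1),(1,-1)):
        for off in (0,np.pi/2,np.pi,-np.pi/2):
            def f(P):
                out=[]
                for J,p,Rm in D:
                    pp,RR=fk(J,P,s);out+=list((pp-p)*10)+list((RR-Rm).ravel())
                return out+list((P[[4,5,6]]-[.35,.0,.09])*1e-3)
            S=least_squares(f,[0.,.3,-.19,.35,.35,0.,.09,off])
            if best is None or S.cost<best[0]-1e-9: best=(S.cost,S.x,s)
    return best
def ik(p,Rt,P,s,J0,n=60):
    lo=np.array([-176,-82,-58.2,-173.8,-174.7,-.2]) ;lo=np.array([-176,-82,-58.2,-173.8,-174.7,-173.6]);hi=np.array([176,121.7,71.7,95.5,-.12,173.6])
    rng=np.random.default_rng(0);res=[]
    for i in range(n):
        x0=np.clip(np.array(J0)+(rng.normal(0,40,6) if i else 0),lo+1,hi-1)
        def f(J):
            pp,RR=fk(J,P,s);return np.r_[(pp-p)*10,(RR-Rt).ravel()]
        S=least_squares(f,x0,bounds=(lo,hi),x_scale=30.)
        res.append((S.cost,S.x))
    res.sort(key=lambda t:t[0]);good=[x for c,x in res if c<1e-6]
    good.sort(key=lambda x:np.abs(x-J0).max()); return good,res[0]
E
python3 - <<'E'
from kin import *
b=fit();print(b,len(data()));pickle.dump(b,open('kin.pk','wb'))
c,P,s=b
for J,p,Rm in data(): pp,RR=fk(J,P,s);print((pp-p)*1e3,np.abs(RR-Rm).max())
E
```

```text
(np.float64(0.0003329812122327749), array([-0.0009,  0.204 , -0.1918,  0.6028,  0.464 ,  0.0008,  0.2066,
       -1.5708]), (-1, -1)) 11
[-0.0848 -0.0194 -0.5455] 1.0887381274304886e-11
[ 0.1203 -0.1332  0.3636] 1.0135892125617829e-11
[-0.1509 -0.0299 -0.7698] 1.0886494830608662e-11
[ 0.1198 -0.1327  0.3605] 1.0136003147920292e-11
[0.5769 0.0496 1.9763] 1.0884296935964599e-11
[-0.0767  0.0081 -0.024 ] 1.0886253704045501e-11
[-0.2113  0.0045 -0.4233] 1.0886501769502566e-11
[-0.3492  0.0062 -0.5515] 1.0886427176393099e-11
[-0.0851 -0.0194 -0.5478] 1.0886250234598549e-11
[-0.1514 -0.0066 -0.1841] 1.0886272786003737e-11
[ 0.1165 -0.1294  0.3456] 1.0135281502954285e-11
```

```bash
python3 - <<'E'
from kin import *
c,P,s=pickle.load(open('kin.pk','rb'))
J0=ctrl.get_obs()['joint_pos']
a=np.deg2rad(5.5);e=np.deg2rad(50)
x=np.array([np.cos(e)*np.cos(a),np.cos(e)*np.sin(a),np.sin(e)]);y=np.array([-np.sin(a),np.cos(a),0]);z=np.cross(x,y)
org=np.array([.612,.174,.171])-.085*x
for tilt in (0,10,20,30,40):   # tool more vertical by tilt
    t=np.deg2rad(tilt); d=-z*np.cos(t)-x*np.sin(t)
    for sg in (1,-1):
        Rt=Rtool(d,sg*y)
        for nm,back,al in (('grasp',0,0),('pre',.1,0),('out',0,.08)):
            g,b=ik(org+al*x-d*(.159+back),Rt,P,s,J0,25)
            print(tilt,sg,nm,g[0] if g else ('none',b))
for tilt in (0,10,20,30):
  for yaw in (0,30,-30):
    w=np.deg2rad(yaw);fx=np.array([np.cos(w),np.sin(w),0]);t=np.deg2rad(tilt);d=np.array([0,0,-1])*np.cos(t)-fx*np.sin(t)
    for sg in (1,-1):
        yy=np.array([-np.sin(w),np.cos(w),0])*sg
        g,b=ik(np.array([.5565,-.2123,.1395])-.085*fx-d*.159,Rtool(d,yy),P,s,J0,25);print('final',tilt,yaw,sg,g[0] if g else b[0])
E
```

```text
0 1 grasp ('none', (np.float64(0.01875507097394086), array([ 62.3859,  11.1722, -58.2   ,  95.5   , -37.933 , 123.3323])))
0 1 pre ('none', (np.float64(0.05498028567400456), array([ 75.371 ,  -7.4649, -58.2   ,  59.3968, -46.259 , 152.7862])))
0 1 out ('none', (np.float64(0.0007068573583324192), array([ 56.2379,   6.694 , -52.1613,  95.5   , -36.7193, 133.9049])))
0 -1 grasp ('none', (np.float64(0.01875507097393629), array([ 62.3859,  11.1722, -58.2   ,  95.5   , -37.933 , -56.6677])))
0 -1 pre ('none', (np.float64(0.05498028567335488), array([ 75.3709,  -7.4649, -58.2   ,  59.3968, -46.2589, -27.2136])))
0 -1 out ('none', (np.float64(0.0007068573583324146), array([ 56.2379,   6.694 , -52.1613,  95.5   , -36.7193, -46.0951])))
10 1 grasp [ 56.9888   8.6326 -54.6337  91.4644 -30.2078 134.3954]
10 1 pre [ 68.8726  -8.9549 -55.6143  61.1737 -40.987  159.2989]
10 1 out [ 50.2835   5.7022 -44.6187  73.053  -28.2523 161.8371]
10 -1 grasp [ 56.9888   8.6326 -54.6337  91.4644 -30.2078 -45.6046]
10 -1 pre [ 68.8726  -8.9549 -55.6143  61.1737 -40.987  -20.7011]
10 -1 out [ 50.2835   5.7022 -44
[... 2282 characters left out ...]
.0482  21.7122 -15.6591  10.4728 -70.4219 -65.0165]
final 20 30 -1 [ -0.0482  21.7122 -15.6591  10.4728 -70.4219 114.9835]
final 20 -30 1 [  -3.879    22.8274  -13.857    -9.1293  -71.6324 -111.8403]
final 20 -30 -1 [ -3.879   22.8274 -13.857   -9.1293 -71.6324  68.1597]
final 30 0 1 [ -1.7874  28.6613  -8.0662   0.8998 -83.2613 -88.5575]
final 30 0 -1 [ -1.7874  28.6613  -8.0662   0.8998 -83.2613  91.4425]
final 30 30 1 [  2.5512  26.569  -11.7451  13.5738 -79.1193 -68.3893]
final 30 30 -1 [  2.5512  26.569  -11.7451  13.5738 -79.1193 111.6107]
final 30 -30 1 [  -6.0816   29.0205   -7.4269  -11.8259  -81.5567 -109.251 ]
final 30 -30 -1 [ -6.0816  29.0205  -7.4269 -11.8259 -81.5567  70.749 ]
```

Cover stays open (bar measured at x 0.678, 101°). Now I'll turn the jaws.

```bash
python3 -m inch '[-0.01,0,0,10,0,0,0.06,-0.01,0,0,10,0,0,0.06,0,0,0,10,0,0,0.06,0,0,0,10,0,0,0.06,0,0,0,10,0,0,0.06,0,0,0,10,0,0,0.06,0,0,0,10,0,0,0.06,0,0,0,10,0,0,0.06,0,0,0,10,0,0,0.06]'
cat > mag.py <<'E'
from kin import *
c,P,s=pickle.load(open('kin.pk','rb'))
yawc,org=pickle.load(open('mag.pk','rb'))
a=np.deg2rad(yawc);e=np.deg2rad(50)
x=np.array([np.cos(e)*np.cos(a),np.cos(e)*np.sin(a),np.sin(e)]);y=np.array([-np.sin(a),np.cos(a),0]);z=np.cross(x,y)
t=np.deg2rad(30); d=-z*np.cos(t)-x*np.sin(t);Rt=Rtool(d,y)
def tgt(back=0,al=0): return org+al*x-d*(.159+back)
E
python3 - <<'E'
import pickle,numpy as np
pickle.dump((5.5,np.array([.5576,.1688,.1059])),open('mag.pk','wb'))
from mag import *
print(rpy(ctrl.get_obs()['orientation']),ctrl.get_obs()['joint_pos']);print(tgt(.1),ctrl.get_obs()['tool_pos']);print(delta(tgt(.1),Rt),tgt(.1)-ctrl.get_obs()['tool_pos'])
E
```

```text
clock: 11.05
tool_pos: [0.6835, -0.2134, 0.5402]
orientation: [-81.1, 89.6, -84.6]
force: [0.8, -0.1, -0.0]
opening: 0.0599
[[ 0.0006  0.0609  0.9981]
 [-0.0068  0.9981 -0.0609]
 [-1.     -0.0068  0.0011]] [ -1.6857  22.0609  19.8976   0.3905 -87.7881 -91.8225]
[0.4694 0.1603 0.3493] [ 0.6835 -0.2134  0.5402]
(array([ 0.1882,  0.3612, -0.2366]), array([ -8.8331, -19.9283,   1.958 ])) [-0.214   0.3737 -0.1909]
```

```bash
python3 -m inch '[0.012,0.045,-0.029,0,0,0,0.06,0.012,0.045,-0.029,0,0,0,0.06,0.012,0.045,-0.029,0,0,0,0.06,0.012,0.045,-0.029,0,0,0,0.06,0.012,0.045,-0.029,0,0,0,0.06,0.012,0.045,-0.029,0,0,0,0.06,0.012,0.045,-0.029,0,0,0,0.06,0.012,0.045,-0.029,0,0,0,0.06,0,0,0,-4.4,-10,0,0.06,0,0,0,-4.4,-10,0,0.06]'
python3 - <<'E'
from mag import *
snap('wrist','w7')
print(ctrl.get_obs()['joint_pos']);print(delta(tgt(.1),Rt))
E
```

```text
clock: 12.3
tool_pos: [0.4711, 0.172, 0.4429]
orientation: [-4.6, 69.6, 0.6]
force: [1.7, -2.1, 0.5]
opening: 0.0602
[  47.5959   -4.0056  -33.6925   20.5271  -47.7207 -144.356 ]
(array([ 0.0856, -0.0073, -0.033 ]), array([0.2698, 0.6741, 1.7643]))
```

View pics/w7.png

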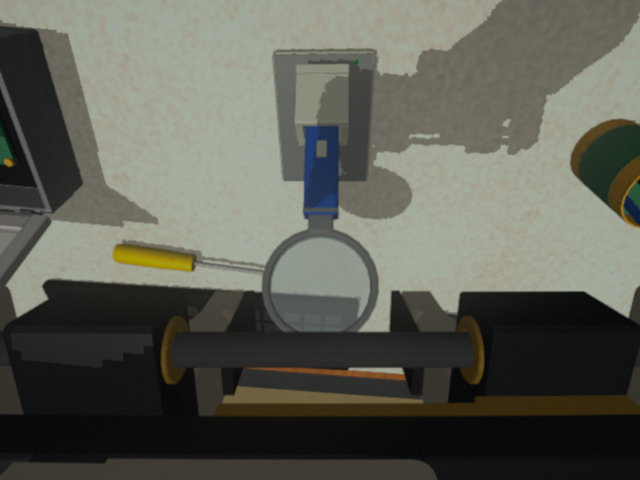

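Wrist view: the blue handle runs from (321,125) to (321,217) and the lens is at (320,283). I'll fit the handle from its blue pixels and depth.

```bash
cat > fitm.py <<'E'
from mag import *
def fitmag(tag):
    sn=load(tag);c=sn['color'].astype(int);D=sn['depth']
    m=(c[:,:,2]>c[:,:,0]+50)&(c[:,:,2]>c[:,:,1]+30)&(D>0)
    vv,uu=np.where(m)
    pts=np.array([dep(sn,(u,v)) for u,v in zip(uu,vv)])
    k=np.linalg.norm(pts-org,axis=1)<.09;pts=pts[k]
    ctr=np.median(pts,0);U,S,V=np.linalg.svd(pts-pts.mean(0),full_matrices=False)
    ax=V[0]*np.sign(V[0][2]);n=V[2]*np.sign(V[2][2])
    print(tag,len(pts),'axis',ax,'elev',np.rad2deg(np.arcsin(ax[2])),'yaw',np.rad2deg(np.arctan2(ax[1],ax[0])),'n',n,'S',S)
    q=pts-org; print(' mag coords: x',np.percentile(q@x,[1,50,99])*1e3,'y',np.percentile(q@y,[2,50,98])*1e3,'z',np.percentile(q@z,[5,50,95])*1e3)
    xs=q@x
    for a0 in range(-40,30,10):
        kk=(xs>a0/1e3)&(xs<(a0+10)/1e3)
        if kk.sum()>5: print('  x',a0,'y',np.percentile((q@y)[kk],[3,97])*1e3,'z',np.median((q@z)[kk])*1e3)
E
python3 - <<'E'
from fitm import *
fitmag('w7')
sn=load('w7')
print('lens by w+top',tri((sn,(320,283)),(load('top0'),(250.4,213.4))))
im=cv2.imread('pics/w7.png')[40:350,250:400];cv2.imwrite('pics/w7c.png',cv2.resize(im,None,fx=1.9,fy=1.9,interpolation=cv2.INTER_CUBIC))
E
```

```text
w7 1026 axis [0.6261 0.2098 0.751 ] elev 48.675572070188046 yaw 18.52444067788067 n [-0.7508 -0.0979  0.6533] S [0.7604 0.2407 0.0332]
 mag coords: x [-43.3547  -9.9607  31.0129] y [-12.0018  -5.3117  12.4389] z [10.9109 12.5439 13.733 ]
  x -40 y [-12.0128   9.0633] z 12.439125306297223
  x -30 y [-11.7647  11.2395] z 12.703787807868544
  x -20 y [-11.5462  11.3016] z 12.67198418544688
  x -10 y [-12.1042  11.3743] z 12.662291121593674
  x 0 y [-11.8134   9.0116] z 12.538386884640234
  x 10 y [-11.5072  13.1913] z 12.520322796808866
  x 20 y [-3.798  13.2171] z 12.74500991417137
lens by w+top [0.6126 0.1746 0.1697]
```

```bash
python3 - <<'E'
import pickle
from mag import *
pickle.dump((5.5,org+z*.0015),open('mag.pk','wb'))
E
python3 -m inch '[0,-0.007,-0.033,0.3,0.7,1.7,0.06,0.04,0,0,0,0,0,0.06,0.04,0,0,0,0,0,0.06,0,0,0,0,0,0,0.06]'
python3 - <<'E'
from fitm import *
snap('wrist','w8')
print(ctrl.get_obs()['joint_pos']);print(delta(tgt(.0),Rt));fitmag('w8')
E
```

```text
clock: 12.85
tool_pos: [0.4656, 0.1622, 0.3563]
orientation: [0.7, 70.0, 5.9]
force: [0.5, -0.1, 0.0]
opening: 0.0605
[  45.8011   -0.5881  -42.5704   22.8986  -34.3876 -147.9826]
(array([ 0.108 , -0.0031, -0.001 ]), array([-0.273 ,  0.1551, -0.2339]))
w8 2974 axis [ 0.6492 -0.0013  0.7606] elev 49.517765996571846 yaw -0.11264997593724846 n [-0.7584 -0.0767  0.6472] S [1.1621 0.3702 0.042 ]
 mag coords: x [-42.1445   4.8791  30.7923] y [-11.0487   3.3524  12.731 ] z [ 9.9988 11.207  12.2997]
  x -40 y [-7.6498 12.0256] z 11.320685254191616
  x -30 y [-8.2122 11.9531] z 11.21511891579638
  x -20 y [-5.5827 11.8417] z 11.236654320074
  x -10 y [-5.5016 11.673 ] z 11.268773446030924
  x 0 y [-11.1638  12.7666] z 11.20339102287559
  x 10 y [-11.1034  12.7212] z 11.171808884104895
  x 20 y [-10.9945  13.2072] z 11.241960014284528
```

View pics/w8.png

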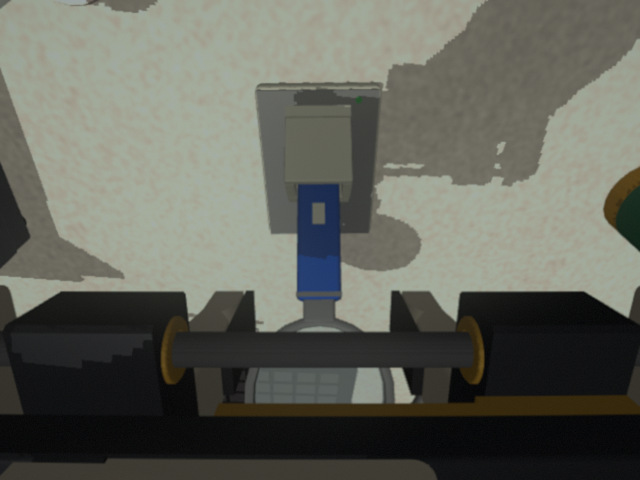

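```bash
python3 -m inch '[0.03,-0.002,-0.001,-0.2,0.1,-0.2,0.06,0.03,0,0,0,0,0,0.06,0.025,0,0,0,0,0,0.06,0.015,0,0,0,0,0,0.06,0,0,0,0,0,0,0.06]'
python3 - <<'E'
from fitm import *
snap('wrist','w9');o=ctrl.get_obs()
print(o['joint_pos'],o['force']);print(delta(tgt(.0),Rt));fitmag('w9')
E
```

```text
clock: 13.52
tool_pos: [0.5053, 0.1668, 0.2733]
orientation: [0.9, 69.1, 6.1]
force: [0.0, -0.1, 0.2]
opening: 0.0601
[  38.5258    8.8672  -50.006    40.4847  -17.1136 -160.8179] [-0.0595  0.2367  0.5442]
(array([ 0.0153, -0.0034, -0.0095]), array([-0.3753,  0.9591, -0.2702]))
w9 8323 axis [0.6402 0.055  0.7662] elev 50.01674284748337 yaw 4.913173707768676 n [-0.763  -0.0703  0.6426] S [1.6397 0.6857 0.0574]
 mag coords: x [-43.0641  -8.3826  16.8393] y [-10.5662   1.6198  13.6004] z [10.1598 11.1723 12.2137]
  x -40 y [-10.3777  13.2989] z 11.185274636228067
  x -30 y [-10.4303  13.6034] z 11.15326093659018
  x -20 y [-10.2024  13.3635] z 11.177872398355081
  x -10 y [-10.079   13.3555] z 11.169046412723821
  x 0 y [-10.3155  13.3135] z 11.177219813700422
  x 10 y [-10.5915  13.2624] z 11.197498800396488
```

View pics/w9.png

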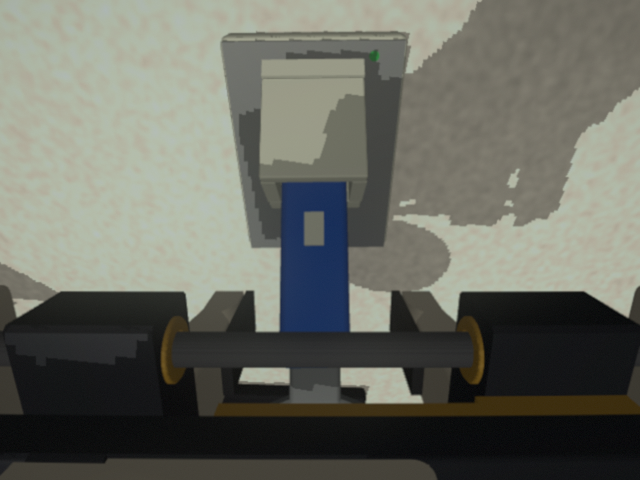

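```bash
python3 - <<'E'
import pickle
from mag import *
pickle.dump((5.5,org+z*.001+y*.0012),open('mag.pk','wb'))
b=fit();pickle.dump(b,open('kin.pk','wb'));print(b)
for J,p,Rm in data(): pp,RR=fk(J,b[1],b[2]);print((pp-p)*1e3,end=' ')
E
python3 - <<'E'
from mag import *
J0=ctrl.get_obs()['joint_pos'];print(delta(tgt(),Rt))
for b_,al in ((0,0),(0,.03),(0,.06),(0,.1)): 
    g,b=ik(tgt(b_,al),Rt,P,s,J0,15);print(b_,al,g[0] if g else b)
E
```

```text
(np.float64(0.681394651492211), array([ 0.0568,  0.2599, -0.1824,  0.5993,  0.4009,  0.0132,  0.2864,
       -1.5708]), (-1, -1))
[-1.5704  9.0439  0.0229] [8.3715 4.5874 6.3735] [-6.0292  9.0325 -9.8273] [8.3734 4.5826 6.3702] [ 6.3292 10.0294 12.7802] [15.4513  8.7335 21.3136] [23.0107  8.1734 26.2707] [24.5823  8.1166 27.5318] [-1.5658  9.0427  0.0223] [-6.5216  9.3174 -8.3735] [ 16.1042 -18.26   -37.3381] [ 12.0462 -22.957  -25.7855] [ -2.3437 -69.8054 -25.7035] [8.3692 4.5769 6.3427] (array([ 0.0145, -0.0022, -0.01  ]), array([-0.3753,  0.9591, -0.2702]))
0 0 [  45.9483    9.6104  -46.3258   35.531   -22.4462 -162.1236]
0 0.03 [  44.2       8.9272  -41.9944   29.0397  -26.1384 -153.467 ]
0 0.06 [  42.5956    8.5899  -37.6568   24.4935  -29.8395 -146.9599]
0 0.1 [  40.6512    8.5823  -31.8264   20.2331  -34.7067 -140.3489]
```

```bash
python3 - <<'E'
t=open('kin.py').read()
a=t.index('def fk');b=t.index('def data')
t=t[:a]+'''def fk(J,P,s):
    r0,z0,lat,L1,L2,e,d6,w1,w2,v1,v2=P
    j=np.deg2rad(J);ph=j[2]-j[1]
    r=r0+L1*np.sin(j[1])+L2*np.cos(ph)-e*np.sin(ph); z=z0+L1*np.cos(j[1])+L2*np.sin(ph)+e*np.cos(ph)
    Rz=R.from_euler('z',j[0]).as_matrix()
    R4=Rz@R.from_euler('y',-ph).as_matrix()@R.from_euler('x',-j[3]).as_matrix()
    R5=R4@R.from_euler('y',-j[4]).as_matrix()
    Rm=R5@R.from_euler('x',-j[5]-np.pi/2).as_matrix()
    return Rz@np.array([r,lat,z])+R4@np.array([0,w1,w2])+R5@np.array([d6,v1,v2]),Rm
'''+t[b:]
a=t.index('def fit');b=t.index('def ik')
t=t[:a]+'''def fit():
    D=data()
    def f(P):
        out=[]
        for J,p,Rm in D:
            pp,RR=fk(J,P,0);out+=list((pp-p)*10)
        return out+list((P-[0,.2,-.19,.6,.4,0,.1,0,0,0,0])*1e-3)
    S=least_squares(f,[0.,.2,-.19,.6,.4,0.,.1,0,0,0,0]);return S.cost,S.x,0
'''+t[b:]
open('kin.py','w').write(t)
E
python3 - <<'E'
from kin import *
b=fit();pickle.dump(b,open('kin.pk','wb'));print(b)
for J,p,Rm in data(): pp,RR=fk(J,b[1],0);print((pp-p)*1e3,np.abs(RR-Rm).max())
from mag import *
J0=ctrl.get_obs()['joint_pos'];P=b[1];print(delta(tgt(),Rt))
for b_,al in ((0,0),(0,.03),(0,.06),(0,.1)): 
    g,b=ik(tgt(b_,al),Rt,P,s,J0,15);print(b_,al,g[0] if g else b)
E
```

```text
(np.float64(3.4265390161744265e-08), array([-0.    ,  0.1988, -0.    ,  0.6016,  0.4636,  0.    ,  0.1999,
       -0.0959, -0.    , -0.0959,  0.    ]), 0)
[-0. -0. -0.] 9.315465065995454e-16
[ 0. -0.  0.] 2.2876665839444144e-16
[-0. -0. -0.] 3.365363543395006e-16
[ 0. -0.  0.] 5.776629175002768e-16
[0. 0. 0.] 4.440892098500626e-16
[ 0. -0.  0.] 5.447031714567174e-16
[ 0. -0.  0.] 2.220446049250313e-16
[ 0. -0.  0.] 1.3530843112619095e-16
[-0. -0. -0.] 3.3306690738754696e-16
[-0.  0. -0.] 3.400058012914542e-16
[ 0. -0. -0.] 4.440892098500626e-16
[-0. -0. -0.] 3.885780586188048e-16
[-0. -0. -0.] 2.220446049250313e-16
[ 0. -0.  0.] 3.3306690738754696e-16
(array([ 0.0145, -0.0022, -0.01  ]), array([-0.3753,  0.9591, -0.2702]))
0 0 [  37.3219   10.0004  -52.0181   44.3852  -14.9408 -163.6485]
0 0.03 [  39.1691    9.9783  -45.474    32.4298  -20.7066 -152.7685]
0 0.06 [  39.134    10.0511  -39.86     26.0657  -25.5394 -145.8255]
0 0.1 [  38.2732   10.3927  -33.0587   20.9172  -31.2367 -139.27  ]
```

The kinematic fit is now exact, and both grasp and draw-out are inside the joint ranges. Finishing the approach.

```bash
python3 -m inch '[0.005,-0.002,-0.009,-0.3,0.9,-0.3,0.06,0.009,0,-0.001,0,0,0,0.06,0,0,0,0,0,0,0.06]'
python3 - <<'E'
from mag import *
o=ctrl.get_obs();print(delta(tgt(),Rt),o['force'],o['joint_pos'])
E
```

```text
clock: 13.95
tool_pos: [0.5011, 0.165, 0.2606]
orientation: [0.2, 69.7, 5.6]
force: [-0.6, -0.6, -0.0]
opening: 0.06
(array([ 0.0035, -0.0005, -0.001 ]), array([-0.1079,  0.2936, -0.0269])) [-0.62   -0.6433 -0.0014] [  37.4758    9.6324  -51.9235   44.2968  -15.2143 -163.7315]
```

```bash
python3 -m inch '[0.004,-0.0005,-0.001,0,0.3,0,0.06,0,0,0,0,0,0,0.036,0,0,0,0,0,0,0.036,0,0,0,0,0,0,0.036]'
python3 - <<'E'
from mag import *
snap('wrist','w10');o=ctrl.get_obs();print(delta(tgt(),Rt),o['force'],o['opening'])
E
```

```text
clock: 14.45
tool_pos: [0.5017, 0.1648, 0.2578]
orientation: [0.3, 69.9, 5.7]
force: [0.1, 0.8, 0.7]
opening: 0.0381
(array([ 0.0007, -0.0002, -0.0005]), array([-0.1062,  0.0763, -0.0637])) [ 0.0545 -1.2799 -0.1657] 0.036939241566447484
```

View pics/w10.png

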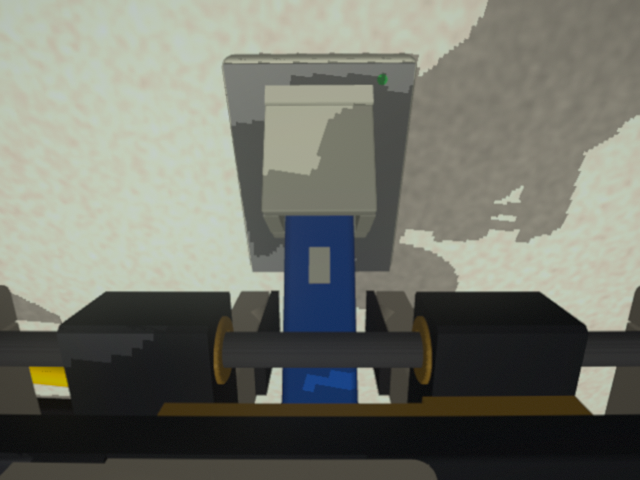

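The handle (284-357) is centred between the fingers (279-366). Closing.

```bash
python3 -m inch '[0,0,0,0,0,0,0.01,0,0,0,0,0,0,0.01,0,0,0,0,0,0,0.01,0,0,0,0,0,0,0.01]'
python3 - <<'E'
from mag import *
o=ctrl.get_obs();Rc=rpy(o['orientation']);print(delta(tgt(),Rt),o['force'],o['opening']); print('x_mag in tool',Rc.T@x, 'moment',o['moment'],'org tool',Rc.T@(org-o['tool_pos']))
pickle.dump((Rc.T@np.column_stack([x,y,z]),Rc.T@(org-o['tool_pos'])),open('grip.pk','wb'))
E
```

```text
clock: 15.0
tool_pos: [0.5017, 0.1647, 0.2578]
orientation: [0.2, 69.9, 5.6]
force: [-0.1, 0.8, 0.8]
opening: 0.0278
(array([ 0.0007, -0.0001, -0.0005]), array([-0.1063,  0.0756, -0.0493])) [-0.086   0.8111  0.8221] 0.027788278282351638
x_mag in tool [-0.4989  0.002   0.8667] moment [-0.2359  1.169  -0.0354] org tool [ 0.1597 -0.0002 -0.0007]
```

```bash
python3 -m inch '[-0.004,0,0.0069,0,0,0,0.01,-0.004,0,0.0069,0,0,0,0.01,-0.004,0,0.0069,0,0,0,0.01]'
cat > dr.py <<'E'
from mag import *
o=ctrl.get_obs();G,g=pickle.load(open('grip.pk','rb'));Rc=rpy(o['orientation'])
p=o['tool_pos']+Rc@g-org; print('along,y,z mm',p@x*1e3,p@y*1e3,p@z*1e3,'F',o['force'],'Fm',[o['force']@v for v in(x,y,z)],'rot',delta(tgt(),Rt)[1],o['opening'],o['joint_pos'])
E
python3 dr.py
```

```text
clock: 15.38
tool_pos: [0.516, 0.1649, 0.2746]
orientation: [-0.1, 70.2, 5.3]
force: [-0.9, 0.5, -2.1]
opening: 0.0279
along,y,z mm 21.503542732689784 -1.545029120627842 0.21142609993859107 F [-0.9495  0.4538 -2.0551] Fm [np.float64(-2.153790444804181), np.float64(0.5427422070586032), np.float64(-0.6303119360730984)] rot [-0.1265 -0.167   0.0805] 0.02791234224185501 [  39.0503    9.9776  -46.685    33.8423  -19.8033 -154.3374]
```

Free sliding with little force. I'll correct the small sideways drift and continue.

```bash
python3 -m inch '[-0.004,0.001,0.0069,0,0,0,0.01,-0.004,0.0005,0.0069,0,0,0,0.01,-0.004,0.0003,0.0069,0,0,0,0.01,-0.004,0,0.0069,0,0,0,0.01]'
python3 dr.py
python3 -m inch '[-0.0045,0,0.0078,0,0,0,0.01,-0.006,0,0.0104,0,0,0,0.01,-0.008,0,0.0138,0,0,0,0.01,-0.008,0,0.0138,0,0,0,0.01,-0.008,0,0.0138,0,0,0,0.01]'
python3 dr.py
```

```text
clock: 15.88
tool_pos: [0.5364, 0.1682, 0.2985]
orientation: [-0.3, 70.4, 5.0]
force: [0.0, 0.3, -2.5]
opening: 0.0276
along,y,z mm 52.59177679899737 -0.45340468471150086 0.04647125123469012 F [ 0.0175  0.2575 -2.4874] Fm [np.float64(-1.8784294966053487), np.float64(0.2546585234302754), np.float64(-1.6310927257658234)] rot [-0.1353 -0.3625  0.1712] 0.027633682087841487 [  39.331    10.1511  -40.4262   26.291   -25.3412 -146.4758]
clock: 16.5
tool_pos: [0.5825, 0.1722, 0.3531]
orientation: [-0.4, 70.5, 5.0]
force: [0.2, -0.6, -2.4]
opening: 0.0278
along,y,z mm 123.90739419019071 -0.9571924085661289 -0.10659315054255884 F [ 0.1707 -0.613  -2.4374] Fm [np.float64(-1.7956812591556284), np.float64(-0.626521542580037), np.float64(-1.6519119236352722)] rot [-0.1459 -0.4778  0.1823] 0.027774081122337417 [  37.5267   10.9494  -28.4017   18.1049  -35.374  -135.6124]
```

```bash
cat > fin.py <<'E'
from mag import *
c,P,s=fit();G,g=pickle.load(open('grip.pk','rb'))
B=np.array([.5565,-.2123,.1395])
def fin(yaw,up=0,off=(0,0,0)):
    w=np.deg2rad(yaw);fx=np.array([np.cos(w),np.sin(w),0]);M=np.column_stack([fx,[-np.sin(w),np.cos(w),0],[0,0,1]])
    Rf=M@G.T; return B+np.array(off)+[0,0,up]-.085*fx-Rf@g,Rf
def magpose():
    o=ctrl.get_obs();Rc=rpy(o['orientation']);M=Rc@G;q=o['tool_pos']+Rc@g;return q,M,q+.085*M[:,0]
E
python3 - <<'E'
from fin import *
o=ctrl.get_obs();J0=o['joint_pos']
print(magpose())
for yaw in (0,5,-20,-40):
    for up in (0,.15):
        p,Rf=fin(yaw,up);g_,b=ik(p,Rf,P,s,J0,15);print(yaw,up,p,Rf[:,0],g_[0] if g_ else b)
p,Rf=fin(0,.15);print(delta(p,Rf))
E
```

```text
(array([0.635 , 0.1765, 0.2024]), array([[ 0.647 , -0.0938, -0.7567],
       [ 0.0637,  0.9956, -0.069 ],
       [ 0.7598, -0.0036,  0.6502]]), array([0.69  , 0.1819, 0.2669]))
0 0 [ 0.5518 -0.2122  0.2776] [-0.4989  0.0009 -0.8667] [ -1.8023  28.4095  -8.6503   0.8564 -82.8544 -88.6508]
0 0.15 [ 0.5518 -0.2122  0.4276] [-0.4989  0.0009 -0.8667] [ -1.8023  21.6302   1.4544   0.8622 -99.7365 -88.3984]
5 0 [ 0.5518 -0.2126  0.2776] [-0.497  -0.0426 -0.8667] [ -1.1016  28.1755  -9.9501   3.0224 -81.6742 -85.2515]
5 0.15 [ 0.5518 -0.2126  0.4276] [-0.497  -0.0426 -0.8667] [ -1.1016  21.36     0.1582   3.0244 -98.5748 -84.362 ]
-20 0 [ 0.5521 -0.2106  0.2776] [-0.4685  0.1714 -0.8667] [  -4.7881   28.8131   -4.3908   -7.589   -85.8699 -102.8188]
-20 0.15 [ 0.5521 -0.2106  0.4276] [-0.4685  0.1714 -0.8667] [  -4.7944   22.1091    5.7616   -7.7533 -102.5784 -105.0613]
-40 0 [ 0.553  -0.2092  0.2776] [-0.3816  0.3213 -0.8667] [  -7.8586   28.3586   -1.8304  -15.4739  -85.9229 -117.5554]
-40 0.15 [ 0.553  -0.2092  0.4276] [-0.3816  0.3213 -0.8667] [  -7.8833   21.6136    8.3384  -15.79   -102.2258 -122.0869]
(array([-0.0915, -0.3801, -0.0377]), array([ 5.5561, 49.4153,  0.6215]))
```

```bash
python3 -m inch '[-0.02,0,0,1.1,9.9,0.1,0.01,-0.02,0,0,1.1,9.9,0.1,0.01,-0.02,0,0,1.1,9.9,0.1,0.01,-0.01,0,0,1.1,9.9,0.1,0.01,-0.01,0,0,1.1,9.9,0.1,0.01]'
python3 - <<'E'
from fin import *
print(magpose(),ctrl.get_obs()['opening']);p,Rf=fin(0,.15);print(delta(p,Rf))
E
```

```text
clock: 17.12
tool_pos: [0.5775, 0.1721, 0.4363]
orientation: [179.3, 58.8, 179.7]
force: [0.1, -0.1, -3.9]
opening: 0.0278
(array([0.494 , 0.1724, 0.3002]), array([[ 0.9997, -0.0074,  0.0231],
       [ 0.0076,  0.9999, -0.0066],
       [-0.023 ,  0.0068,  0.9997]]), array([0.579 , 0.173 , 0.2982])) 0.027805092820009408
(array([ 0.0197, -0.3843, -0.0205]), array([ 0.5634, -1.3213, -0.1161]))
```

```bash
python3 -m inch '[0,-0.02,-0.002,0.1,-0.3,0,0.01,0,-0.035,-0.003,0.1,-0.3,0,0.01,0.002,-0.045,-0.003,0.1,-0.3,0,0.01,0.002,-0.045,-0.003,0.1,-0.3,0,0.01,0.002,-0.045,-0.003,0.1,0,0,0.01,0.003,-0.045,-0.003,0,0,0,0.01,0.003,-0.045,-0.002,0,0,0,0.01,0.003,-0.04,-0.001,0,0,0,0.01,0.003,-0.03,0,0,0,0,0.01,0,-0.015,0,0,0,0,0.01,0,0,0,0,0,0,0.01]'
python3 - <<'E'
from fin import *
snap('top','t11')
print(magpose(),ctrl.get_obs()['opening']);p,Rf=fin(0,.0);print(delta(p,Rf))
cv2.imwrite('pics/t11c.png',cv2.resize(cv2.imread('pics/t11.png')[170:320,320:470],None,fx=4,fy=4))
snap('scene','s11');cv2.imwrite('pics/s11c.png',cv2.resize(cv2.imread('pics/s11.png')[100:300,150:400],None,fx=3,fy=3))
E
```

```text
clock: 18.5
tool_pos: [0.5502, -0.2076, 0.4295]
orientation: [179.1, 61.5, 179.5]
force: [0.0, 0.3, -3.2]
opening: 0.0277
(array([ 0.4735, -0.2066,  0.2895]), array([[ 0.9996, -0.0068, -0.0257],
       [ 0.0066,  0.9999, -0.0078],
       [ 0.0258,  0.0077,  0.9996]]), array([ 0.5585, -0.206 ,  0.2917])) 0.027902069230858667
(array([ 0.1329, -0.0063,  0.0737]), array([ 0.5533,  1.4735, -0.1972]))
```

View pics/t11c.png

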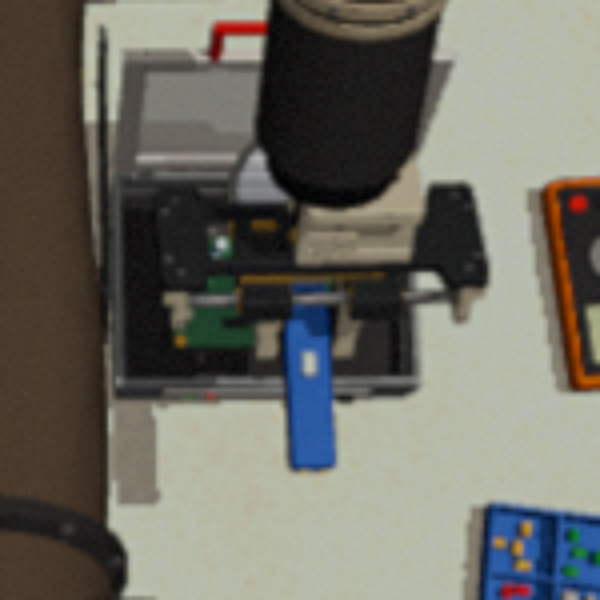

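View pics/s11c.png

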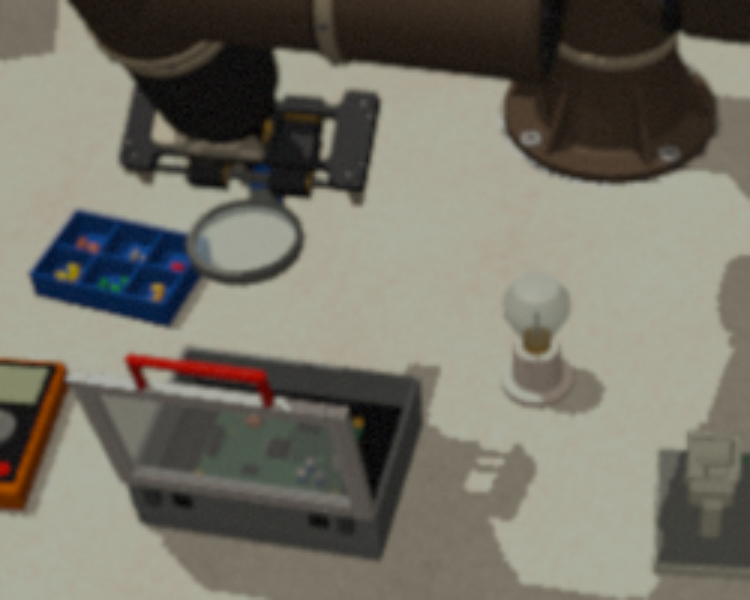

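The magnifier is held with no lamps on its upper side, at about (232,180) in the scene picture, and the cover is still open. Descending.

```bash
python3 -m inch '[0,-0.003,0,0.5,1.4,-0.2,0.01,0.0166,-0.001,0.0092,0,0,0,0.01,0.0166,-0.001,0.0092,0,0,0,0.01,0.0166,-0.001,0.0092,0,0,0,0.01,0.0166,0,0.0092,0,0,0,0.01,0.0166,0,0.0092,0,0,0,0.01,0.01,0,0.006,0,0,0,0.01,0,0,0,0,0,0,0.01]'
python3 - <<'E'
from fin import *
snap('top','t12')
print(magpose(),ctrl.get_obs()['opening'],ctrl.get_obs()['force']);p,Rf=fin(0,.0);print(delta(p,Rf))
s=snap('scene','s12');cv2.imwrite('pics/s12c.png',cv2.resize(cv2.imread('pics/s12.png')[140:290,170:320],None,fx=4,fy=4,interpolation=cv2.INTER_CUBIC))
l=magpose()[2];print('lens proj scene',proj(s,l),'crop',(proj(s,l)-[170,140])*4)
E
```

```text
clock: 19.6
tool_pos: [0.5515, -0.2074, 0.321]
orientation: [-179.8, 59.9, -179.4]
force: [0.5, -0.3, -1.4]
opening: 0.0278
(array([ 0.4712, -0.2087,  0.1836]), array([[ 0.9999, -0.0099,  0.0012],
       [ 0.0099,  0.9999,  0.0021],
       [-0.0012, -0.0021,  1.    ]]), array([ 0.5562, -0.2079,  0.1835])) 0.028436703898045906 [-0.298  -0.4856 -2.923 ]
(array([ 0.0381, -0.0046,  0.0221]), array([ 0.4343, -0.0689,  0.3871]))
lens proj scene [236.7361 211.062 ] crop [266.9444 284.2478]
```

View pics/s12c.png

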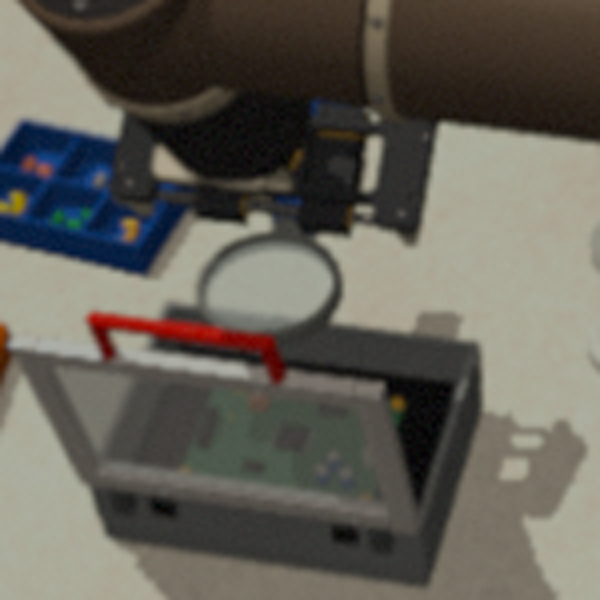

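The ring centre in the crop is at (270,286) and the prediction is (267,284), so they agree within 1 px of the original. Final descent.

```bash
python3 -m inch '[0.012,-0.003,0.007,0.4,0,0.4,0.01,0.012,-0.001,0.007,0,0,0,0.01,0.009,0,0.005,0,0,0,0.01,0.004,0,0.002,0,0,0,0.01,0,0,0,0,0,0,0.01,0,0,0,0,0,0,0.01]'
cat > chk.py <<'E'
from fin import *
q,M,l=magpose();o=ctrl.get_obs();print('lens',l,'err',l-B,'zaxis',M[:,2],'F',o['force'],o['opening']);p,Rf=fin(0,.0);print(delta(p,Rf))
E
python3 chk.py
```

```text
clock: 20.45
tool_pos: [0.5517, -0.2123, 0.2776]
orientation: [180.0, 60.2, 179.8]
force: [-0.8, 0.5, -2.3]
opening: 0.0276
lens [ 0.5566 -0.2123  0.1396] err [ 0.0001 -0.      0.0001] zaxis [-0.0013 -0.0002  1.    ] F [-0.7858  0.4567 -2.2824] 0.027562787491278693
(array([0.    , 0.0001, 0.0001]), array([-0.0259,  0.0752, -0.0296]))
```

```bash
python3 - <<'E'
from fin import *
s=snap('scene','s13');t=snap('top','t13');snap('wrist','w13')
l=magpose()[2];print(proj(s,l),proj(t,l))
im=cv2.resize(s['color'][140:290,170:320,::-1],None,fx=4,fy=4,interpolation=cv2.INTER_CUBIC);cv2.imwrite('pics/s13c.png',im)
for a in ('scene','top'):
    d=np.abs(load(a+'0')['color'].astype(int)-load(('s13','t13')[a=='top'])['color']).max(2)>45
    cv2.imwrite(f'pics/d_{a}.png',(d*255).astype(np.uint8))
E
python3 chk.py
```

```text
[237.322  223.2027] [389.4473 233.4492]
lens [ 0.5567 -0.2123  0.1397] err [0.0002 0.     0.0002] zaxis [-0.0017 -0.0003  1.    ] F [-0.2117  1.1263 -2.1576] 0.027622357388104587
(array([0.0001, 0.    , 0.0002]), array([-0.0246,  0.0968, -0.0342]))
```

View pics/s13c.png

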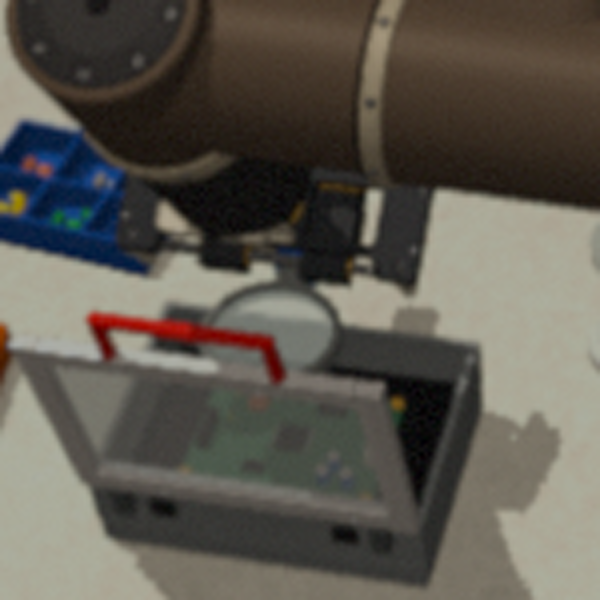

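View pics/s13.png

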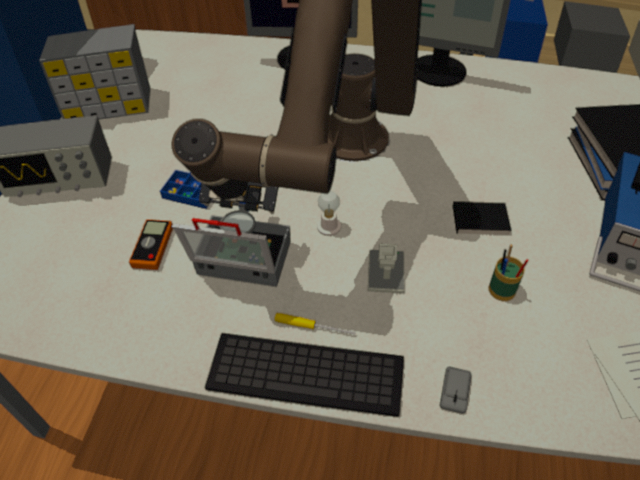

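View pics/t13.png

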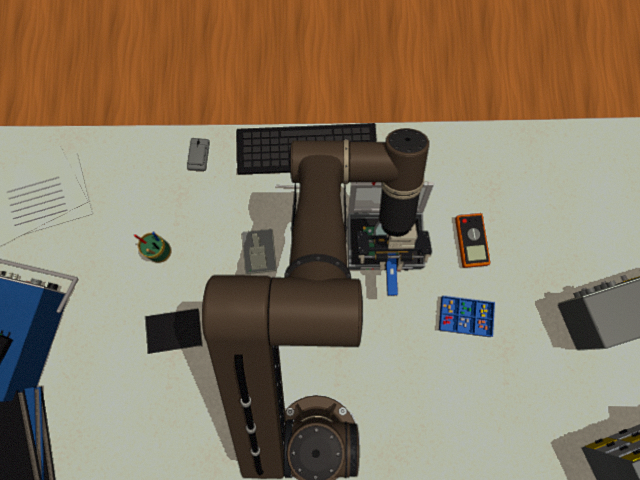

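View pics/w13.png

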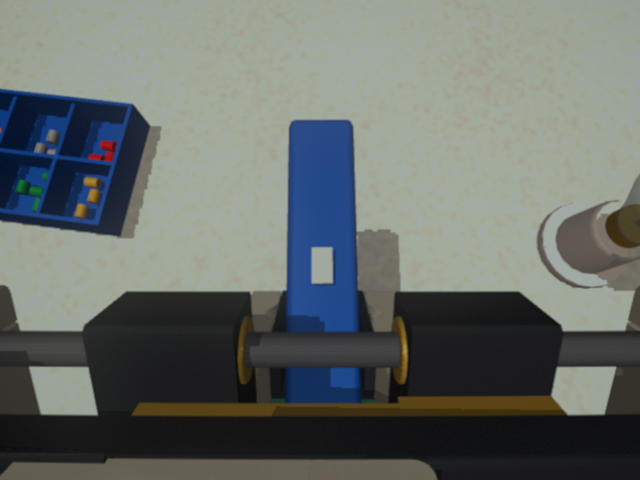

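The lens ring in the scene crop is at (272,331) and the prediction is (269,333). The desk items are unmoved. One last check is whether the handle is level, from wrist depth.

```bash
python3 - <<'E'
from fin import *
sn=load('w13');pts=np.array([dep(sn,(u,v)) for v in range(130,285,3) for u in range(298,346,3)])
A=np.c_[pts[:,:2],np.ones(len(pts))];k=np.linalg.lstsq(A,pts[:,2],rcond=None)[0];print('slopes deg',np.rad2deg(np.arctan(k[:2])),'z mean',pts[:,2].mean())
f=dep(sn,(321,124));print('foot',f)
o=ctrl.get_obs();print(o['clock'],np.abs(o['qvel']).max())
print(ctrl.close_job())
E
```

```text
slopes deg [7.6286 1.3398] z mean 0.15084407931414906
foot [ 0.3867 -0.2118  0.1489]
20.6 0.09577192206495318
the job is handed in; nothing more can be done
None
```

```bash
python3 - <<'E'
from look import *
sn=load('w13')
for v in range(126,290,20): print(v,dep(sn,(300,v)),dep(sn,(340,v)))
E
```

```text
126 [ 0.3879 -0.2207  0.1494] [ 0.3886 -0.2037  0.1505]
146 [ 0.3976 -0.2206  0.15  ] [ 0.3977 -0.2038  0.15  ]
166 [ 0.4068 -0.2205  0.1501] [ 0.4068 -0.2039  0.1501]
186 [ 0.4156 -0.2203  0.1501] [ 0.4158 -0.2041  0.1504]
206 [ 0.424  -0.2203  0.1494] [ 0.4241 -0.2042  0.1497]
226 [ 0.4325 -0.2202  0.1498] [ 0.4326 -0.2043  0.1498]
246 [ 0.4404 -0.2201  0.1485] [ 0.4405 -0.2043  0.1486]
266 [ 0.4487 -0.22    0.1498] [ 0.4485 -0.2044  0.1488]
286 [ 0.4567 -0.2198  0.1512] [ 0.4566 -0.2046  0.1506]
```

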